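# Close and latch the specimen transport case

### The job

Pull the white lid of the specimen case fully shut, flip the latch's claw over so that its lip hooks behind the keeper on the lid, then swing the red-ended lever down over centre until it lies flat on the case, and let go. Leave the bottle, the jar and the tip box beside the case where they stand.

Things in the scene. Friction and masses are not known exactly. Their poses are not given: they have to be found in the camera images.
- case: Fixed blue specimen case, 400 (x) x 210 (y) x 85 mm high. Origin: bench level, below the lever's pivot; x points away from the robot along the lid's slide, y left, z up. Reaches from x = -165 to +232 mm; flat deck at z = 85 mm on its near half (x below 20). Steel latch ears at y = +/-26 mm round the pivot, up to z = 121. The latch moves in the case's x-z plane, y = 0.
- pivot (a point): Pivot of the latch lever (axis along case y), 115 mm above the bench; axes as the case. The lever is a bar 140 mm long from here, 18 mm wide (y), its last 40 mm a red grip 12 mm thick; the bar's midline runs 8 mm to the underside (robot side when upright) of the radius from the pivot.
- lever (a joint): Lever angle about the pivot, rad: 0 = closed, lying level and pointing to case -x (to the robot); grows as it swings up, to its front stop at 1.39, nearly upright. Friction (0.2 N m) makes it stay where left. Folded claw and lever move together. Pressing it closed on a hooked claw takes under 10 N at its end.
- lever_end (a point): Middle of the lever's red grip, 126 mm from the pivot along the lever. Pinch it across its 18 mm width, or push it. The folded claw ends 113 mm from the pivot, so the last 25 mm is free.
- claw (a joint): Claw angle relative to the lever, rad, about its pin: -0.05 = folded back on the lever's upper (keeper) side, on a stop; grows as it swings forward and down to the keeper; lever + claw = pi when the claw points level away from the robot. Turns freely, sinks slowly by its weight to the side it leans to. With the lever at its front stop the folded claw leans back 0.2 rad until pushed over.
- claw_pin (a point): Pin of the claw on the lever, 26 mm from the pivot. The claw is a plate 32 mm wide (y), 4 mm thick, reaching 87 mm from the pin, with a lip 12 mm deep at its end. The lip lands behind the keeper only if the lid is shut to about 5 mm and the lever is at 1.25 rad or more, best at its front stop. Pulling the lever down then draws the lip tight.
- thumb_bar (a point): Point on the claw's yellow thumb bar, a 10 mm thick rod along case y sticking out to the left, from y = 16 to 52 mm; this point is at y = 40 mm, 62 mm from the claw's pin. Push it from the robot's side past the upright to turn the claw over.
- claw_lip (a point): Lower inner edge of the claw's lip (82 mm from the claw's pin), its middle. The claw is hooked when this point is beyond the keeper bar (farther in case x) and lower than the bar's centre.
- lid (a joint): Opening of the white lid, m: 0 = fully shut; it slides along case +x (away from the robot) as it opens. Sliding friction 2 N.
- lid_handle (a point): Grasp point on the lid's orange handle, an upright fin 30 mm long (x), 14 thick (y), z = 93 to 133 mm over the bench; the point is 15 mm below its top, 65 mm right of the case's midplane (y = -65) and, lid shut, 70 mm beyond the pivot. Axes as the case.
- keeper_bar (a point): Centre of the keeper on the lid, a dark steel crossbar 22 mm long (y), 8 mm in diameter, 12 mm above the lid; with the lid shut, 55 mm beyond the pivot and 10 mm lower. Axes as the case.
- keeper (a joint): Give of the sprung keeper towards the lever, m: 0 = slack; 5000 N/m; about 0.003 when the latch is closed on it.
- shelf_edge (a point): Middle of the lower near edge of a fixed clear acrylic shelf bridging the far half of the case: board 460 wide (y), 170 deep, 10 thick, underside 300 mm over the bench, 12 mm corner posts. Edge about 50 mm beyond the pivot, so the lid handle is under it: reach it with the tool leaning back to the robot 30 to 45 degrees, with the lever laid back (about 0.4 rad) to make room.
- bottle: Amber bottle with blue cap, 68 mm in diameter, 145 mm high, origin at the centre of its underside. A bystander beside the case.
- jar: Jar with red lid, 72 mm in diameter, 85 mm high, origin at the centre of its underside. A bystander beside the case.
- tipbox: White pipette tip box, 75 x 75 x 55 mm high, origin at the centre of its underside. A bystander beside the case.

How it is judged:
By the outcome, as a careful person would: the job done as asked, in the order asked, and still so for the second after the job is handed in, with the robot touching nothing.
It also fails if it takes over 69 s, if anything falls off the work surface, if the arm or the gripper's body presses on something with over 40 N, if the wrist force passes 120 N, or if a joint passes its speed limit or range.

### The arm

A 6-joint arm with a two-finger parallel gripper is mounted at the origin on the work surface. World frame = base frame: x ahead of the robot, y to its left, z up, the work surface at z = 0. Lengths are in mm, angles in degrees, forces in N, time in s.
With the tool pointing down it reaches from about 350 to 775 mm from the base axis. Payload 5.5 kg.
Tool frame: the origin (TCP) lies between the finger pads; the fingertips stand 14 mm ahead of it and the grasp point (between the pads) lies 5 mm behind it; z points along the fingers, x is the direction in which the jaws open and shut, and the axes are right-handed (so a half turn about z gives the same grasp; the last joint's range is limited). The gripper opens to 85 mm and grips with 20 to 120 N. Pads are 22 mm wide; open, the fingers measure 114 mm over their backs; the gripper's body (76 mm by 85 mm) begins 54 mm behind the grasp point. The pads swing forward as they close: fully open they stand 13 mm farther back than shut.
Start: joints at [59.84, 17.945, 2.641, 74.691, 0, 82.002], TCP at [216.932, 532.551, 245.323] pointing down, gripper open.
Joint ranges: [-158.12, 158.12], [-49.38, 96.58], [-58.88, 72.47], [-126.05, 133.96], [-84.25, 85.87], [-180, 180]. Speed limits (degrees/s): [147.25, 147.25, 180, 180, 180, 180].

### API

Orientations are given as [roll, pitch, yaw] about the fixed x, y, z axes, in that order (R = Rz(yaw) Ry(pitch) Rx(roll)).
In Python, from cell import env gives the robot as it stands. The module is installed in compiled form; this text tells all that it offers.
- The arm moves only by the tool step_arm, never from a script. Its argument "targets" is a list of rows, each an object of numbers: "grip": the gripper command: -1 is shut, 1 is fully open, values between are in proportion; "x", "y", "z": the shift along the tool's x, y, z in cm; "roll": the turn about the tool's z in rad. In form: [{"grip": .., "x": .., "y": .., "z": .., "roll": ..}, ...]. A call has 1 to 10 rows; each row shifts and turns the pose as measured when the row begins, along the tool's axes as they then stand; what a row does not reach is not made up. A row lasts 1/12 s, in which the tool goes at most 41.7 mm and 7.16 degrees, less where a joint would pass 70% of its speed; a pose out of reach is approached as far as the arm can. A call is refused whole if a number of a shift passes 4.17 or a number of a turn 0.125, either way. A call with a gripper value outside its range is refused whole. The fingers move at their own pace and stop on an object; "force" is the grip in N (left out, the last holds). Time passes only in rows, so rows that do not move let the fingers close. It gives the time, the measured TCP pose, the force and the opening at its end, in the units of the state.
- env.get_state(): the state, without advancing time (a new reading comes with each control period).
- env.camera(name): name is "scene" or "side" or "wrist"; returns the picture (384x512x3 uint8, blue, green, red); there is no depth.
- env.get_calibration(name): a dict with "fov_y" (degrees; the focal length in pixels is half the picture's height over the tangent of half this angle, whatever the lens; pixels are square), "cx", "cy" (the principal point, pixels), "eye" and "rotation" of the camera in the world; the wrist camera has in their place "tool_from_camera" (4x4, takes a point from camera to tool coordinates, whose origin is the TCP and whose axes are the tool frame's). Camera axes: x right, y down, z forward; pixel columns grow to the right and rows downward; lengths in mm; the calibration is good to about 2 mm. A picture is of the moment at which its call begins: read the wrist's pose just before it. get_calibration takes no time and is no camera call.
- env.finish_job(): hands the job in, once; it reports no verdict.
The state is a dict: "clock": time; "joint_positions": joint angles; "dq": joint speeds; "tau": joint torques, N m; "position": TCP position; "tcp_rot": TCP orientation; "wrist_force": force on the tool from outside, world axes, zero at the start; "wrist_torque": the same for the moment, N m; "gripper_width": opening from 0.0 (shut) to 1.0 (fully open).
Only numpy, scipy, OpenCV 4.12 (cv2) and the standard library are available. Lean on these libraries where they do the work, as an engineer would, in place of code of your own. Each camera call takes 0.05 s, during which the arm holds its last target. There are 200 camera calls.

## Working session

There is one attempt and no reset: what is moved stays moved. The work goes in short steps, Python scripts to look and compute and a tool call to move; the robot and the scene stay as the last step left them, time stands still between calls to the robot, and variables do not carry over. Pictures are saved under pics/ and viewed, about 8 in all and at most 12, crops included, and the job is handed in when it is done.

Besides the shell and the picture viewer there is one more tool, called after "Call:" by a JSON object that holds its "fn" and its "kwargs". step_arm: Moves the arm, as the interface text tells. Its arguments: {"type":"object","properties":{"targets":{"type":"array"},"force":{"type":"number"}},"required":["targets"]}

```bash
mkdir -p pics; python3 - <<'E'
from cell import env
import cv2, numpy as np
print(env.get_state())
a=env.camera("scene"); b=env.camera("side")
cv2.imwrite("pics/scene0.png",a); cv2.imwrite("pics/side0.png",b)
cv2.imwrite("pics/w0.png",env.camera("wrist"))
for n in ("scene","side","wrist"): print(n,env.get_calibration(n))
cv2.imwrite("pics/both0.png",cv2.resize(np.vstack([a,b]),None,fx=.78,fy=.78))
E
```

```text
{'clock': 0.0, 'joint_positions': array([ 5.98386258e+01,  1.79898327e+01,  2.57730213e+00,  7.46918321e+01,
       -1.62773233e-04,  8.20035003e+01]), 'dq': array([-0.03969538,  0.04473323,  0.01245019, -0.0169785 , -0.07971727,
        0.00659109]), 'tau': array([-1.16533515e-04, -4.80630505e+01,  2.98531044e+01,  1.96498632e-02,
       -9.46689920e-05,  1.39788699e-05]), 'position': array([216.67348735, 532.0825448 , 244.42084026]), 'tcp_rot': array([-1.79985643e+02,  1.03370563e-01,  6.78351386e+01]), 'wrist_force': array([ 0.21795548, -0.76889217,  0.54714245]), 'wrist_torque': array([-0.01733337,  0.0224032 , -0.01166102]), 'gripper_width': 0.994941011213952}
scene {'fov_y': 49.13570299911497, 'cx': 250.25221887108808, 'cy': 191.57257636295162, 'eye': array([ 385.26605197, -322.85427732, 1001.85879374]), 'rotation': array([-155.01347989,    0.30929418,  -29.18750002])}
side {'fov_y': 42.0858896774437, 'cx': 254.59778704895055, 'cy': 192.55437826257722, 'eye': array([ 325.08872016, -680.9872801 , 1007.95327995]), 'rotation': array([-137.31031011,    0.89780216,  -17.63319226])}
wrist {'fov_y': 65.40409250694965, 'cx': 256.6260748763096, 'cy': 186.11712090889057, 'tool_from_camera': array([[ 9.99999501e-01, -5.23590642e-04,  8.51213117e-04,
         2.71159902e-01],
       [ 2.36562608e-04,  9.51576191e-01,  3.07412908e-01,
        -7.89111276e+01],
       [-9.70952658e-04, -3.07412554e-01,  9.51575840e-01,
        -1.28277541e+02],
       [ 0.00000000e+00,  0.00000000e+00,  0.00000000e+00,
         1.00000000e+00]])}
```

```bash
python3 - <<'E'
import cv2,numpy as np
a=cv2.imread("pics/scene0.png");cv2.imwrite("pics/scene0b.png",cv2.resize(a,(800,600),interpolation=cv2.INTER_CUBIC))
a=cv2.imread("pics/side0.png");cv2.imwrite("pics/side0b.png",cv2.resize(a,(800,600),interpolation=cv2.INTER_CUBIC))
E
```

```text
(no output)
```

View pics/scene0b.png

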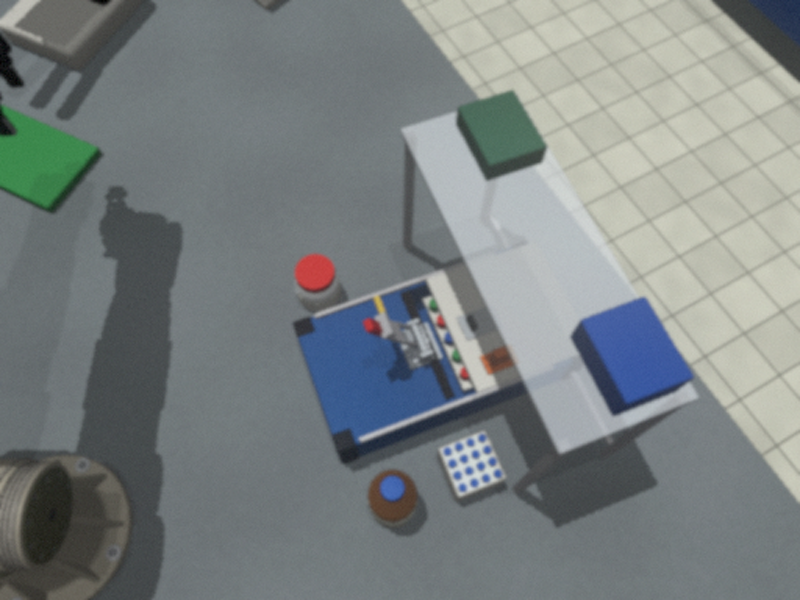

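View pics/side0b.png

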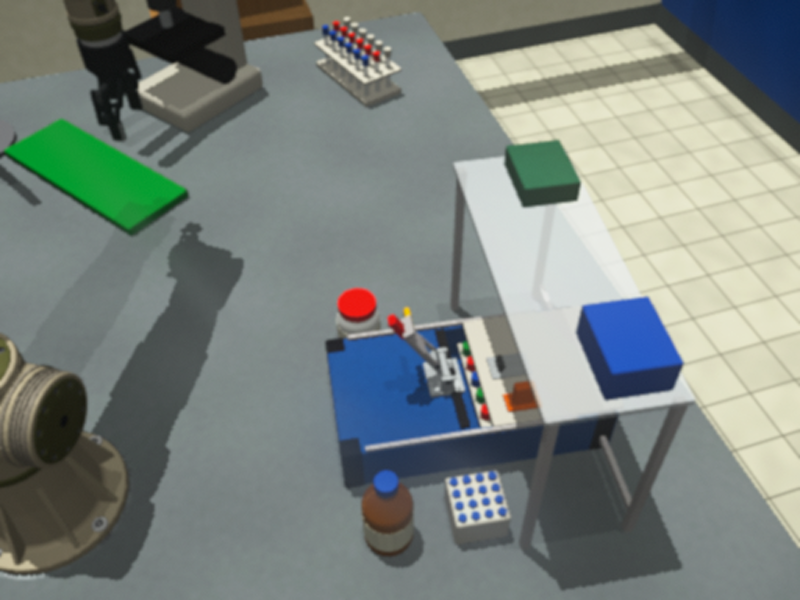

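Both pictures show the case ahead of the robot, with the lever leaning at about 1 rad, the lid partly open, the orange handle under the shelf, the jar on the left and the bottle and tip box on the right. I'll enlarge the case.

```bash
python3 - <<'E'
import cv2,numpy as np
a=cv2.imread("pics/scene0.png")[165:300,180:345];cv2.imwrite("pics/c1.png",cv2.resize(a,None,fx=4.4,fy=4.4,interpolation=cv2.INTER_CUBIC))
a=cv2.imread("pics/side0.png")[185:315,200:375];cv2.imwrite("pics/c2.png",cv2.resize(a,None,fx=4.4,fy=4.4,interpolation=cv2.INTER_CUBIC))
E
```

```text
(no output)
```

View pics/c1.png

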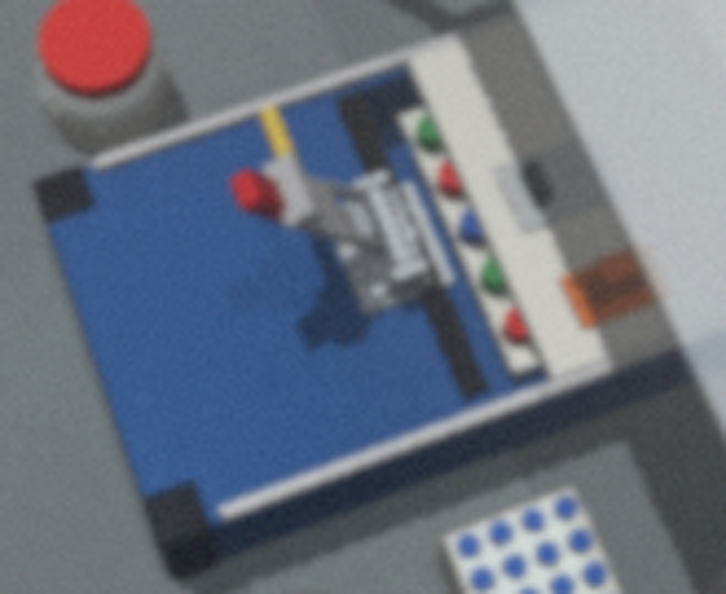

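View pics/c2.png

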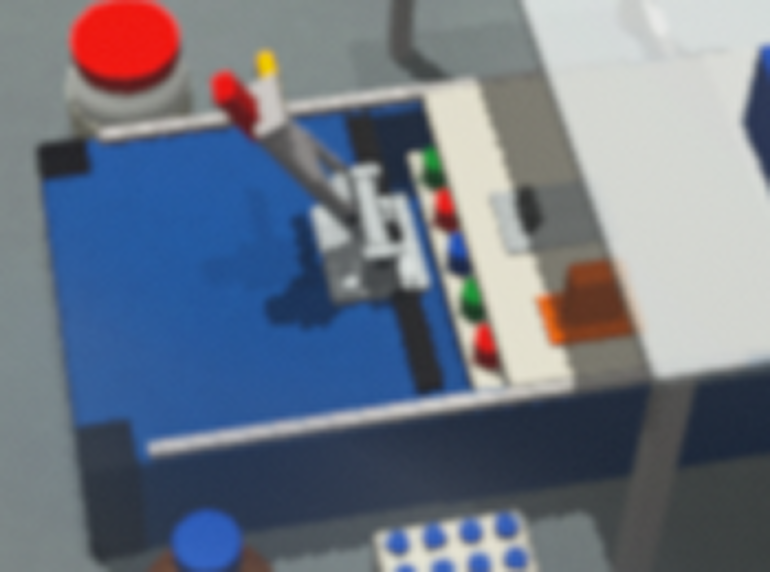

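```bash
cat > h.py <<'E'
import numpy as np
from scipy.spatial.transform import Rotation as R
from cell import env
def cam(n):
    c=env.get_calibration(n); f=192/np.tan(np.radians(c['fov_y']/2))
    return c,f
def proj(n,P):
    c,f=cam(n); M=R.from_euler('xyz',c['rotation'],degrees=True).as_matrix()
    p=(np.atleast_2d(P)-c['eye'])@M
    return np.c_[c['cx']+f*p[:,0]/p[:,2], c['cy']+f*p[:,1]/p[:,2]]
def ray(n,uv,z):
    c,f=cam(n); M=R.from_euler('xyz',c['rotation'],degrees=True).as_matrix()
    d=M@np.array([(uv[0]-c['cx'])/f,(uv[1]-c['cy'])/f,1]); e=c['eye']
    return e+d*(z-e[2])/d[2]
def w(case,P):
    x,y,a=case; P=np.atleast_2d(P).astype(float)
    return np.c_[x+np.cos(a)*P[:,0]-np.sin(a)*P[:,1], y+np.sin(a)*P[:,0]+np.cos(a)*P[:,1],P[:,2]]
def lever(q,l,y=0,off=8): return [-np.cos(q)*l-np.sin(q)*off,y,115+np.sin(q)*l-np.cos(q)*off]
def claw(q,c,l,y=0,off=0):
    s=q+c; return [-np.cos(q)*26-np.cos(s)*l-np.sin(s)*off,y,115+np.sin(q)*26+np.sin(s)*l-np.cos(s)*off]
def toolM(rpy): return R.from_euler('xyz',rpy,degrees=True).as_matrix()
E
python3 - <<'E'
from h import *
from scipy.optimize import least_squares
A=lambda u,v:(180+u/4.4,165+v/4.4); B=lambda u,v:(200+u/4.4,185+v/4.4)
print(proj('scene',[0,0,0])*1.5625)
obs=[(0,'scene',A(35,185)),(1,'scene',A(147,505)),(2,'scene',A(175,578)),(0,'side',B(38,148)),(1,'side',B(80,432)),(2,'side',B(95,560)),
(3,'scene',A(538,183)),(3,'side',B(527,208)),(4,'scene',A(238,187)),(4,'side',B(222,82)),(5,'scene',A(268,110)),(5,'side',B(265,56)),
(6,'side',B(590,275))]
def pts(p):
    q=p[4]
    return w(p[:3],[[-165,105,85],[-165,-105,85],[-165,-105,0],[55+p[3],0,105],lever(q,138),claw(q,-.05,62,52,p[5]),[70+p[3],-65,133]])
def res(p):
    W=pts(p); return np.concatenate([proj(n,W[i])[0]-o for i,n,o in obs])
best=min((least_squares(res,[600,0,a,60,1,0],x_scale=[100,100,1,50,1,5]) for a in(-.4,0,.4)),key=lambda r:r.cost)
print(best.x, best.cost); print(best.fun.reshape(-1,2).round(1))
p=best.x
print('pivot',w(p[:3],[0,0,115]),'handle',w(p[:3],[70+p[3],-65,118]),'lend',w(p[:3],lever(p[4],126)),'keeper',w(p[:3],[55+p[3],0,105]),np.degrees(p[2]))
for nm,uv,h in(('bottle',(392,488),145),('jar',(315,272),85),('tip',(470,466),55)):
    print(nm,ray('scene',np.array(uv)/1.5625,h))
# shelf near edge left corner
print(ray('scene',np.array((402,131))/1.5625,310),ray('scene',np.array((560,452))/1.5625,310))
E
```

```text
[[ 53.73080329 533.54291621]]
[ 5.90668805e+02 -3.32739205e+01 -1.67259938e-01  2.44550159e+01
  1.02116748e+00  1.71882038e+00] 69.822006365714
[[ 0.3 -3.6]
 [ 1.4  6.9]
 [-2.  -1.8]
 [ 1.9 -3.5]
 [ 0.2  6.4]
 [-0.6 -2.6]
 [-1.2 -0.1]
 [ 0.2 -0.6]
 [ 0.1 -0.5]
 [-0.2  0.4]
 [-0.9 -0.8]
 [ 0.2 -0.3]
 [ 0.6 -1.2]]
pivot [[590.66880521 -33.27392055 115.        ]] handle [[ 672.98439199 -113.09180201  118.        ]] lend [[519.04206389 -21.18065201 218.26355981]] keeper [[669.01499748 -46.50168332 105.        ]] -9.583288552830966
bottle [ 448.0987872  -203.44098566  145.        ]
jar [508.19538967 152.58134844  85.        ]
tip [ 566.38499628 -218.51874005   55.        ]
[671.52261269 167.51811821 310.        ] [ 607.54894372 -280.39150328  310.        ]
```

```bash
python3 - <<'E'
from h import *
from scipy.optimize import least_squares
A=lambda u,v:(180+u/4.4,165+v/4.4); B=lambda u,v:(200+u/4.4,185+v/4.4)
obs=[(0,'scene',A(35,185)),(1,'scene',A(163,535)),(2,'scene',A(175,578)),(0,'side',B(38,148)),(2,'side',B(95,560)),
(3,'scene',A(538,183)),(3,'side',B(527,208)),(4,'scene',A(238,187)),(4,'side',B(222,82)),(5,'scene',A(268,110)),(5,'side',B(265,56)),
(6,'side',B(590,275))]
def pts(p):
    q=p[4]
    return w(p[:3],[[-165,105,85],[-165,-105,85],[-165,-105,0],[55+p[3],0,105],lever(q,138),claw(q,-.05,62,52,p[5]),[70+p[3],-65,133]])
def res(p):
    W=pts(p); return np.concatenate([proj(n,W[i])[0]-o for i,n,o in obs])
best=least_squares(res,[600,0,0,60,1,0],x_scale=[100,100,1,50,1,5],loss='soft_l1')
p=best.x
print(p, best.cost); print(best.fun.reshape(-1,2).round(1))
np.save('case.npy',p)
print('pivot',w(p[:3],[0,0,115]),'handle',w(p[:3],[70+p[3],-65,118]),'lend',w(p[:3],lever(p[4],126)),'keeper',w(p[:3],[55+p[3],0,105]),np.degrees(p[2]))
E
```

```text
[ 5.89277823e+02 -3.51044937e+01 -1.43559676e-01  2.47672143e+01
  1.03418329e+00 -2.27299546e-01] 7.288348562444135
[[-0.5 -1. ]
 [-0.7  2.5]
 [-0.6  0.3]
 [ 0.6 -1.4]
 [ 0.3 -0.4]
 [-1.4  0. ]
 [-0.1 -0.5]
 [ 0.9  0.9]
 [ 0.3  1.4]
 [-0.3  0.1]
 [ 0.6  0.2]
 [ 0.9 -1.4]]
pivot [[589.27782331 -35.10449371 115.        ]] handle [[ 673.77080721 -112.99390625  118.        ]] lend [[518.72089563 -24.9052005  219.20026091]] keeper [[668.22447193 -46.51655548 105.        ]] -8.225363568144296
```

Call:
{"fn": "step_arm", "kwargs": {"targets": [{"grip": 0, "x": 0, "y": 0, "z": -3.7, "roll": 0}, {"grip": 0, "x": 0, "y": 0, "z": -3.7, "roll": 0}, {"grip": 0, "x": 0, "y": 0, "z": -3.7, "roll": 0}, {"grip": 0, "x": 0, "y": 0, "z": -3.7, "roll": 0}, {"grip": 0, "x": 0, "y": 0, "z": -3.7, "roll": 0}, {"grip": 0, "x": 0, "y": 0, "z": -3.7, "roll": 0}, {"grip": 0, "x": 0, "y": 0, "z": -3.7, "roll": 0}]}}

```text
clock: 0.73
position: [214.4, 528.4, 494.9]
tcp_rot: [-179.7, 1.7, 67.9]
wrist_force: [1.3, 0.9, 1.2]
gripper_width: 0.504
```

Call:
{"fn": "step_arm", "kwargs": {"targets": [{"grip": 0, "x": -2.5, "y": 3.0, "z": 0, "roll": 0}, {"grip": 0, "x": -2.5, "y": 3.0, "z": 0, "roll": 0}, {"grip": 0, "x": -2.5, "y": 3.0, "z": 0, "roll": 0}, {"grip": 0, "x": -2.5, "y": 3.0, "z": 0, "roll": 0}, {"grip": 0, "x": -2.5, "y": 3.0, "z": 0, "roll": 0}, {"grip": 0, "x": -2.5, "y": 3.0, "z": 0, "roll": 0}, {"grip": 0, "x": -2.5, "y": 3.0, "z": 0, "roll": 0}, {"grip": 0, "x": -2.5, "y": 3.0, "z": 0, "roll": 0}, {"grip": 0, "x": -2.5, "y": 3.0, "z": 0, "roll": 0}]}}

```text
clock: 1.48
position: [395.0, 229.1, 502.6]
tcp_rot: [179.9, -0.0, 68.8]
wrist_force: [-0.1, 0.9, 0.2]
gripper_width: 0.497
```

Call:
{"fn": "step_arm", "kwargs": {"targets": [{"grip": 0, "x": -2.5, "y": 3.0, "z": 0, "roll": 0}, {"grip": 0, "x": -2.5, "y": 3.0, "z": 0, "roll": 0}, {"grip": 0, "x": -2.5, "y": 3.0, "z": 0, "roll": 0}, {"grip": 0, "x": -2.5, "y": 3.0, "z": 0, "roll": 0}, {"grip": 0, "x": -2.5, "y": 3.0, "z": 0, "roll": 0}, {"grip": 0, "x": -2.5, "y": 3.0, "z": 0, "roll": 0}, {"grip": 0, "x": -2.5, "y": 3.0, "z": 0, "roll": 0}, {"grip": 0, "x": -2.5, "y": 3.0, "z": 0, "roll": -0.12}, {"grip": 0, "x": 0, "y": 0, "z": 0, "roll": -0.12}]}}

```text
clock: 2.23
position: [552.5, -66.1, 498.4]
tcp_rot: [-179.8, 0.0, 82.5]
wrist_force: [0.8, 1.1, -0.7]
gripper_width: 0.498
```

```bash
python3 - <<'E'
from cell import env
s=env.get_state(); print(s['position'],s['tcp_rot'],s['joint_positions'])
E
```

```text
[552.51174849 -66.1393306  498.44253198] [-1.79819166e+02  6.49806780e-03  8.24984803e+01] [-1.50763468e+01  2.24066936e+01  4.56330845e+01  1.13404791e+02
 -3.02790369e-02 -7.57476964e+00]
```

Call:
{"fn": "step_arm", "kwargs": {"targets": [{"grip": 0, "x": 0, "y": 4, "z": 0, "roll": 0}, {"grip": 0, "x": 0, "y": 4, "z": 0, "roll": 0}, {"grip": 0, "x": 0, "y": 4, "z": 0, "roll": 0}, {"grip": 0, "x": 0, "y": 4, "z": 0, "roll": 0}, {"grip": 0, "x": 0, "y": 4, "z": 0, "roll": 0}, {"grip": 0, "x": 0, "y": 4, "z": 0, "roll": 0}, {"grip": 0, "x": 0, "y": 4, "z": 0, "roll": 0}, {"grip": 0, "x": 0, "y": 4, "z": 0, "roll": 0}]}}

```text
clock: 2.9
position: [751.7, -97.4, 391.6]
tcp_rot: [175.7, -0.1, 82.2]
wrist_force: [0.1, 0.3, 0.1]
gripper_width: 0.496
```

```bash
python3 - <<'E'
from cell import env
s=env.get_state(); print(s['position'],s['tcp_rot'],s['joint_positions'])
E
```

```text
[751.69108189 -97.40646921 391.59212665] [ 1.75699134e+02 -7.97736088e-02  8.22257610e+01] [-13.63873243  46.63311569  72.36232393 111.45886924   0.5181728
  -5.84217882]
```

Call:
{"fn": "step_arm", "kwargs": {"targets": [{"grip": 0, "x": 0, "y": 0, "z": -4, "roll": 0}, {"grip": 0, "x": 0, "y": 0, "z": -4, "roll": 0}, {"grip": 0, "x": 0, "y": 2, "z": -3.5, "roll": 0}, {"grip": 0, "x": 0, "y": 2, "z": -3.5, "roll": 0}]}}

```text
clock: 3.23
position: [716.0, -93.7, 461.7]
tcp_rot: [172.4, -0.1, 82.2]
wrist_force: [0.2, -0.0, 0.5]
gripper_width: 0.499
```

```bash
python3 - <<'E'
from h import *
s=env.get_state(); print(s['position'],s['tcp_rot'],s['joint_positions'])
for uv in ((575,335),(638,300),(692,378),(622,412),(459,108),(545,155)): print(ray('scene',np.array(uv)/1.5625,370).round())
E
```

```text
[716.01951372 -93.69507554 461.73769523] [ 1.72427411e+02 -1.27898538e-01  8.22035441e+01] [-14.20195677  41.07502151  72.44892575 113.862052     0.96841107
  -6.33346145]
[ 672. -193.  370.]
[ 754. -193.  370.]
[ 747. -288.  370.]
[ 664. -282.  370.]
[725. 121. 370.]
[776.  11. 370.]
```

Call:
{"fn": "step_arm", "kwargs": {"targets": [{"grip": 0, "x": 0, "y": 3, "z": -2.7, "roll": 0}, {"grip": 0, "x": 0, "y": 3, "z": -2.7, "roll": 0}, {"grip": 0, "x": 0, "y": 3, "z": -2.7, "roll": 0}, {"grip": 0, "x": 0, "y": 3, "z": -2.7, "roll": 0}, {"grip": 0, "x": 0, "y": 3, "z": -2.7, "roll": 0}]}}

```text
clock: 3.65
position: [731.4, -95.5, 531.1]
tcp_rot: [162.5, 0.3, 82.1]
wrist_force: [0.1, -0.5, -0.7]
gripper_width: 0.501
```

```bash
python3 - <<'E'
from h import *
s=env.get_state(); print(s['position'],s['tcp_rot'],s['joint_positions'])
E
```

```text
[731.44550151 -95.52766868 531.09221371] [162.45051647   0.30376405  82.12686088] [-14.31095416  36.25061729  72.43684699 108.70945407   1.6495379
  -6.23114016]
```

Tilt grows about 2° per row, so I'll continue to about 38°.

Call:
{"fn": "step_arm", "kwargs": {"targets": [{"grip": 0, "x": 0, "y": 3.5, "z": -1.5, "roll": 0}, {"grip": 0, "x": 0, "y": 3.5, "z": -1.5, "roll": 0}, {"grip": 0, "x": 0, "y": 3.5, "z": -1.5, "roll": 0}, {"grip": 0, "x": 0, "y": 3.5, "z": -1.5, "roll": 0}, {"grip": 0, "x": 0, "y": 3.5, "z": -1.5, "roll": 0}, {"grip": 0, "x": 0, "y": 3.5, "z": -1.5, "roll": 0}, {"grip": 0, "x": 0, "y": 3.5, "z": -1.5, "roll": 0}, {"grip": 0, "x": 0, "y": 3.5, "z": -1.5, "roll": 0}]}}

```text
clock: 4.32
position: [801.7, -103.1, 603.5]
tcp_rot: [147.4, 0.8, 81.9]
wrist_force: [-0.8, -0.3, 0.0]
gripper_width: 0.501
```

```bash
python3 - <<'E'
from h import *
s=env.get_state(); print(s['position'],s['tcp_rot'],s['joint_positions'])
E
```

```text
[ 801.71003106 -103.14996236  603.53847702] [147.38822386   0.82934484  81.93865668] [-13.87845222  33.79770313  72.40622714  96.06839132   2.43547559
  -5.34882285]
```

Call:
{"fn": "step_arm", "kwargs": {"targets": [{"grip": 0, "x": 0, "y": 3.5, "z": -1, "roll": 0}, {"grip": 0, "x": 0, "y": 3.5, "z": -1, "roll": 0}, {"grip": 0, "x": 0, "y": 3.5, "z": -1, "roll": 0}]}}

```text
clock: 4.57
position: [826.0, -105.5, 634.2]
tcp_rot: [141.9, 1.0, 81.8]
wrist_force: [-0.2, -0.4, 0.1]
gripper_width: 0.496
```

```bash
cat >> h.py <<'E'
def plan(wp, roll=0, n=None):
    """tool-frame shift (cm) from the measured pose to world point wp"""
    s=env.get_state(); M=toolM(s['tcp_rot']); d=M.T@(np.array(wp)-s['position'])/10
    k=n or int(np.ceil(np.linalg.norm(d)/3.6)); return d.round(2),k,(d/k).round(2)
E
python3 - <<'E'
from h import *
s=env.get_state(); print(s['position'],s['tcp_rot'],s['joint_positions'])
print(toolM(s['tcp_rot']).round(3))
p=np.load('case.npy'); c=p[:3]
for q in (1.03,.4,.0):print(q,w(c,lever(q,126)),w(c,claw(q,-.05,62,40)))
E
```

```text
[ 826.04890705 -105.48940541  634.21519072] [141.88215638   0.98757402  81.84882863] [-13.70599056  33.10349745  72.41841162  91.26450839   2.65118101
  -4.98168883]
[[ 0.142  0.78   0.609]
 [ 0.99  -0.101 -0.101]
 [-0.017  0.617 -0.787]]
1.03 [[518.29009817 -24.84292697 218.90112188]] [[547.57277865  11.33989859 188.78061069]]
0.4 [[471.33468372 -18.05532927 156.69822318]] [[513.65728762  16.24252188 146.38454096]]
0.0 [[464.57398591 -17.07804268 107.        ]] [[507.98244937  17.06284302 111.90129151]]
```

```bash
python3 - <<'E'
from h import *
c=np.load('case.npy')[:3]; s=env.get_state(); z=toolM(s['tcp_rot'])[:,2]
T=w(c,lever(1.03,130))[0]; print(T, T-90*z, plan(T-90*z))
E
```

```text
[516.25200657 -24.54831247 222.33031783] [461.43100959 -15.46331891 293.12665378] (array([  4.33, -50.41,   3.71]), 15, array([ 0.29, -3.36,  0.25]))
```

Call:
{"fn": "step_arm", "kwargs": {"targets": [{"grip": 0, "x": 0.3, "y": -3.5, "z": 0.2, "roll": 0}, {"grip": 0, "x": 0.3, "y": -3.5, "z": 0.2, "roll": 0}, {"grip": 0, "x": 0.3, "y": -3.5, "z": 0.2, "roll": 0}, {"grip": 0, "x": 0.3, "y": -3.5, "z": 0.2, "roll": 0}, {"grip": 0, "x": 0.3, "y": -3.5, "z": 0.2, "roll": 0}, {"grip": 0, "x": 0.3, "y": -3.5, "z": 0.2, "roll": 0}, {"grip": 0, "x": 0.3, "y": -3.5, "z": 0.2, "roll": 0}, {"grip": 0, "x": 0.3, "y": -3.5, "z": 0.2, "roll": 0}]}}

```text
clock: 5.23
position: [658.4, -64.5, 481.4]
tcp_rot: [140.2, 1.1, 81.8]
wrist_force: [0.2, -0.2, 0.5]
gripper_width: 0.5
```

```bash
python3 - <<'E'
from h import *
c=np.load('case.npy')[:3]; s=env.get_state(); print(s['position'],s['tcp_rot'])
print(plan([461,-15.5,293]))
E
```

```text
[658.35828278 -64.51376587 481.44266036] [140.22858235   1.09856263  81.79878159]
(array([  2.4 , -27.58,   1.51]), 8, array([ 0.3 , -3.45,  0.19]))
```

Call:
{"fn": "step_arm", "kwargs": {"targets": [{"grip": 0, "x": 0.3, "y": -3.5, "z": 0.2, "roll": 0}, {"grip": 0, "x": 0.3, "y": -3.5, "z": 0.2, "roll": 0}, {"grip": 0, "x": 0.3, "y": -3.5, "z": 0.2, "roll": 0}, {"grip": 0, "x": 0.3, "y": -3.5, "z": 0.2, "roll": 0}, {"grip": 0, "x": 0.3, "y": -3.5, "z": 0.2, "roll": 0}, {"grip": 0, "x": 0.3, "y": -3.5, "z": 0.2, "roll": 0}, {"grip": 0, "x": 0.3, "y": -3.5, "z": 0.2, "roll": 0}, {"grip": 0, "x": 0.3, "y": -3, "z": 0.1, "roll": 0}]}}

```text
clock: 5.9
position: [450.9, -12.3, 287.7]
tcp_rot: [139.2, 1.1, 81.8]
wrist_force: [-1.0, -0.4, 0.5]
gripper_width: 0.502
```

```bash
cat >> h.py <<'E'
def projw(P,s):
    c,f=cam('wrist'); T=np.array(c['tool_from_camera']); M=toolM(s['tcp_rot'])
    t=(np.atleast_2d(P)-s['position'])@M; p=(t-T[:3,3])@T[:3,:3]
    return np.c_[c['cx']+f*p[:,0]/p[:,2], c['cy']+f*p[:,1]/p[:,2]]
E
python3 - <<'E'
from h import *
import cv2
c=np.load('case.npy')[:3]; s=env.get_state(); print(s['position'],s['tcp_rot'])
im=env.camera('wrist'); cv2.imwrite('pics/w1.png',cv2.resize(im,None,fx=1.5,fy=1.5))
print(plan(w(c,lever(1.03,130))[0]))
P=w(c,[lever(1.03,140),lever(1.03,126),claw(1.03,-.05,62,52),[55+25,0,105],[95,-65,133],[-165,105,85],[-165,-105,85],[0,0,115]])
print((projw(P,s)*1.5).round())
E
```

```text
[450.92744547 -12.29320875 287.7395408 ] [139.17024423   1.13931951  81.83526102]
(array([-0.29,  2.05,  9.04]), 3, array([-0.1 ,  0.68,  3.01]))
[[381. 316.]
 [382. 302.]
 [467. 279.]
 [385. 273.]
 [317. 305.]
 [592. -12.]
 [183. -16.]
 [385. 230.]]
```

View pics/w1.png

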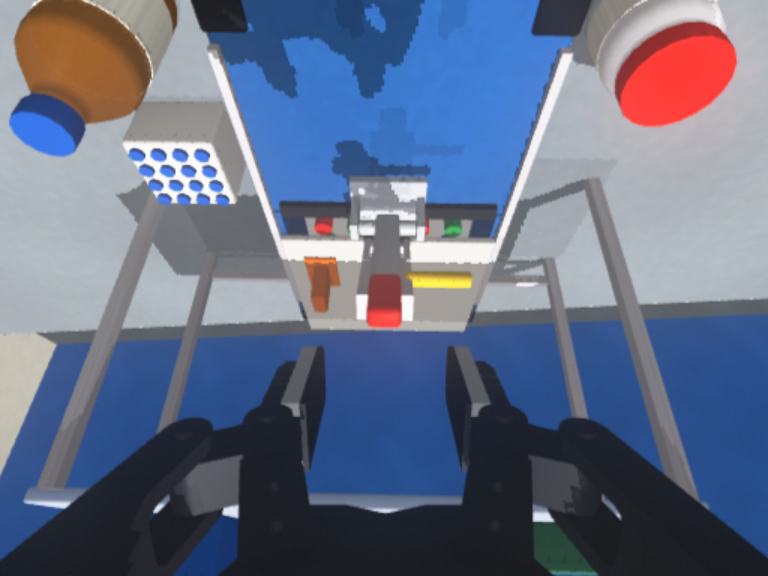

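Call:
{"fn": "step_arm", "kwargs": {"targets": [{"grip": 0, "x": -0.05, "y": 1.0, "z": 2.5, "roll": 0}, {"grip": 0, "x": -0.05, "y": 1.0, "z": 2.5, "roll": 0}, {"grip": 0, "x": 0, "y": 0.2, "z": 2.5, "roll": 0}, {"grip": 0, "x": 0, "y": 0, "z": 1.5, "roll": 0}, {"grip": 0, "x": 0, "y": 0, "z": 0, "roll": 0}]}}

```text
clock: 6.37
position: [516.3, -21.4, 223.6]
tcp_rot: [139.4, 1.1, 82.0]
wrist_force: [-0.2, -0.3, 0.4]
gripper_width: 0.502
```

```bash
python3 - <<'E'
from h import *
c=np.load('case.npy'); c[0]+=.28;c[1]+=1.98; np.save('case.npy',c); c=c[:3]
s=env.get_state(); print(s['position'],s['tcp_rot'],s['wrist_force'])
print(plan(w(c,lever(1.03,130))[0]))
E
```

```text
[516.32928108 -21.40201091 223.60933126] [139.36975982   1.07720776  81.96715352] [-0.21323514 -0.32593331  0.44891504]
(array([-0.11, -0.06,  0.12]), 1, array([-0.11, -0.06,  0.12]))
```

Call:
{"fn": "step_arm", "kwargs": {"targets": [{"grip": -1, "x": 0, "y": 0, "z": 0, "roll": 0}, {"grip": -1, "x": 0, "y": 0, "z": 0, "roll": 0}, {"grip": -1, "x": 0, "y": 0, "z": 0, "roll": 0}, {"grip": -1, "x": 0, "y": 0, "z": 0, "roll": 0}, {"grip": -1, "x": 0, "y": 0, "z": 0, "roll": 0}], "force": 25}}

```text
clock: 6.78
position: [513.6, -23.2, 222.9]
tcp_rot: [139.6, 1.2, 81.6]
wrist_force: [10.0, -2.0, -11.4]
gripper_width: 0.205
```

```bash
cat >> h.py <<'E'
def arc(c,q0,q1,n,l=130):
    M=toolM(env.get_state()['tcp_rot']); q=np.linspace(q0,q1,n+1)
    P=w(c,[lever(a,l) for a in q]); return (np.diff(P,axis=0)@M/10).round(2)
E
python3 - <<'E'
from h import *
c=np.load('case.npy')[:3]
s=env.get_state(); print(s['position'],s['wrist_force'],s['gripper_width'])
print(arc(c,1.03,.38,8)); print(w(c,lever(.38,130)))
E
```

```text
[513.55103255 -23.20547123 222.87803331] [  9.99555951  -1.96454413 -11.42841611] 0.20522993960143415
[[ 0.01 -1.06 -0.07]
 [ 0.01 -1.06  0.02]
 [ 0.01 -1.05  0.11]
 [ 0.02 -1.04  0.19]
 [ 0.02 -1.02  0.27]
 [ 0.02 -1.    0.36]
 [ 0.02 -0.96  0.44]
 [ 0.02 -0.92  0.51]]
[[467.13649529 -15.42798877 155.79034394]]
```

Call:
{"fn": "step_arm", "kwargs": {"targets": [{"grip": -1, "x": 0, "y": -1.1, "z": -0.1, "roll": 0}, {"grip": -1, "x": 0, "y": -1.1, "z": 0, "roll": 0}, {"grip": -1, "x": 0, "y": -1.1, "z": 0.1, "roll": 0}, {"grip": -1, "x": 0, "y": -1.1, "z": 0.2, "roll": 0}, {"grip": -1, "x": 0, "y": -1.05, "z": 0.3, "roll": 0}, {"grip": -1, "x": 0, "y": -1.0, "z": 0.35, "roll": 0}, {"grip": -1, "x": 0, "y": -1.0, "z": 0.45, "roll": 0}, {"grip": -1, "x": 0, "y": -0.95, "z": 0.5, "roll": 0}]}}

```text
clock: 7.45
position: [473.1, -17.4, 179.3]
tcp_rot: [139.0, 1.2, 81.6]
wrist_force: [-22.6, -1.5, 15.7]
gripper_width: 0.202
```

Call:
{"fn": "step_arm", "kwargs": {"targets": [{"grip": -1, "x": 0, "y": -1.0, "z": 0.2, "roll": 0}, {"grip": -1, "x": 0, "y": -1.0, "z": 0.3, "roll": 0}, {"grip": -1, "x": 0, "y": -0.7, "z": 0.2, "roll": 0}, {"grip": -1, "x": 0, "y": -0.5, "z": 0.2, "roll": 0}]}}

```text
clock: 7.78
position: [471.7, -17.2, 178.2]
tcp_rot: [139.3, 1.4, 81.4]
wrist_force: [-8.1, -0.2, 6.9]
gripper_width: 0.204
```

```bash
python3 - <<'E'
from h import *
import cv2
s=env.get_state(); print(s['position'],s['wrist_force'],s['wrist_torque'],s['joint_positions'],s['tau'])
a=env.camera('scene')[165:300,180:345];b=env.camera('side')[165:300,200:365]
cv2.imwrite('pics/m2.png',cv2.resize(np.hstack([a,b]),None,fx=2.4,fy=2.4,interpolation=cv2.INTER_CUBIC))
E
```

```text
[471.65211278 -17.18515907 178.22378097] [-8.08460526 -0.18977246  6.91865918] [0.17935258 0.79675679 0.04940649] [-12.91803342 -18.15296936 -58.70927966   8.79267286   1.74013497
  -4.18093295] [ 1.13081436e-01 -1.04017800e+01  3.15418768e+01 -6.96126446e+00
  1.94925196e-01 -3.21955777e-03]
```

View pics/m2.png

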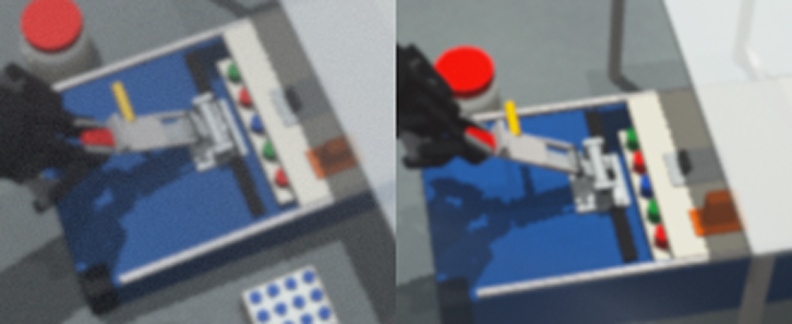

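```bash
python3 - <<'E'
from h import *
p=np.load('case.npy'); c=p[:3]
s=env.get_state(); M=toolM(s['tcp_rot']); print(M.round(3))
H=w(c,[70+p[3],-65,120])[0]; T=H+5*M[:,2]; pre=T-120*M[:,2]
up=s['position']+[5,0,90]
print('H',H,'pre',pre,'up',plan(up),'then',(M.T@(pre-up)/10).round(2))
E
```

```text
[[ 0.15   0.753  0.641]
 [ 0.988 -0.098 -0.116]
 [-0.025  0.651 -0.759]]
H [ 674.05080721 -111.01390625  120.        ] pre [600.32362804 -97.67322394 207.24293237] up (array([-0.15,  6.24, -6.51]), 3, array([-0.05,  2.08, -2.17])) then [-5.96  6.16 13.48]
```

Call:
{"fn": "step_arm", "kwargs": {"targets": [{"grip": 0.3, "x": 0, "y": 0, "z": 0, "roll": 0}, {"grip": 0.3, "x": 0, "y": 0, "z": 0, "roll": 0}, {"grip": 0.3, "x": 0, "y": 0, "z": 0, "roll": 0}, {"grip": 0.3, "x": 0, "y": 1.6, "z": -1.6, "roll": 0}, {"grip": 0.3, "x": 0, "y": 1.6, "z": -1.6, "roll": 0}, {"grip": 0.3, "x": 0, "y": 1.6, "z": -1.6, "roll": 0}, {"grip": 0.3, "x": 0, "y": 1.6, "z": -1.6, "roll": 0}]}}

```text
clock: 8.47
position: [472.6, -14.2, 263.3]
tcp_rot: [140.2, 1.3, 81.5]
wrist_force: [1.0, 0.6, -0.6]
gripper_width: 0.649
```

Call:
{"fn": "step_arm", "kwargs": {"targets": [{"grip": 0, "x": -1.0, "y": 1.0, "z": 2.2, "roll": 0}, {"grip": 0, "x": -1.0, "y": 1.0, "z": 2.2, "roll": 0}, {"grip": 0, "x": -1.0, "y": 1.0, "z": 2.2, "roll": 0}, {"grip": 0, "x": -1.0, "y": 1.0, "z": 2.2, "roll": 0}, {"grip": 0, "x": -1.0, "y": 1.0, "z": 2.2, "roll": 0}, {"grip": 0, "x": -1.0, "y": 1.0, "z": 2.0, "roll": 0}, {"grip": 0, "x": 0, "y": 0, "z": 0, "roll": 0}]}}

```text
clock: 9.05
position: [601.8, -96.7, 214.6]
tcp_rot: [139.1, 1.4, 81.7]
wrist_force: [0.1, 0.3, -0.7]
gripper_width: 0.499
```

```bash
python3 - <<'E'
from h import *
import cv2
p=np.load('case.npy'); c=p[:3]
s=env.get_state(); M=toolM(s['tcp_rot']); print(s['position'],s['tcp_rot'],s['gripper_width'])
H=w(c,[70+p[3],-65,120])[0]; print(plan(H+5*M[:,2]))
im=env.camera('wrist'); cv2.imwrite('pics/w3.png',cv2.resize(im,None,fx=1.5,fy=1.5))
P=w(c,[[70+p[3],-65,133],[55+p[3],0,105],lever(.55,140),lever(.55,126)])
print((projw(P,s)*1.5).round())
E
```

```text
[601.80333595 -96.68112528 214.5714581 ] [139.13738003   1.38837076  81.71936875] 0.49888799212997836
(array([-0.15, -0.63, 12.47]), 4, array([-0.04, -0.16,  3.12]))
[[ 381.  286.]
 [ 498.  232.]
 [1089. -484.]
 [ 905. -283.]]
```

View pics/w3.png

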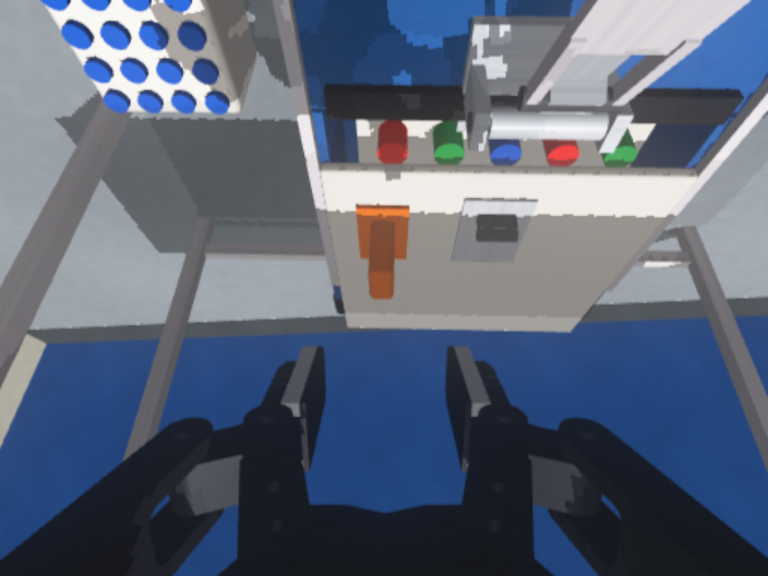

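Call:
{"fn": "step_arm", "kwargs": {"targets": [{"grip": 0, "x": -0.1, "y": -0.6, "z": 2.5, "roll": 0}, {"grip": 0, "x": 0, "y": 0, "z": 2.5, "roll": 0}, {"grip": 0, "x": 0, "y": 0, "z": 2.5, "roll": 0}, {"grip": 0, "x": 0, "y": 0, "z": 2.5, "roll": 0}, {"grip": 0, "x": 0, "y": 0, "z": 1.5, "roll": 0}, {"grip": 0, "x": 0, "y": 0, "z": 0.5, "roll": 0}, {"grip": 0, "x": 0, "y": 0, "z": 0, "roll": 0}]}}

```text
clock: 9.68
position: [672.9, -106.5, 118.3]
tcp_rot: [139.3, 1.3, 81.9]
wrist_force: [-0.1, -0.3, 0.8]
gripper_width: 0.502
```

```bash
python3 - <<'E'
from h import *
p=np.load('case.npy'); c=p[:3]
s=env.get_state(); M=toolM(s['tcp_rot']); print(s['wrist_force'],s['joint_positions'])
H=w(c,[70+p[3],-65,120])[0]; print(plan(H+5*M[:,2]))
a=c[2]; print('pull 30mm in tool',(M.T@(np.array([-np.cos(a),-np.sin(a),0])*3)).round(2))
E
```

```text
[-0.13151494 -0.2534116   0.79778541] [-18.07664154  12.28299925 -41.5527638   -4.28969504   5.51716417
  -8.41787295]
(array([-0.43,  0.23,  0.49]), 1, array([-0.43,  0.23,  0.49]))
pull 30mm in tool [ 0.01 -2.27 -1.96]
```

Call:
{"fn": "step_arm", "kwargs": {"targets": [{"grip": 0, "x": -0.4, "y": 0.2, "z": 0.2, "roll": 0}, {"grip": -1, "x": 0, "y": 0, "z": 0, "roll": 0}, {"grip": -1, "x": 0, "y": 0, "z": 0, "roll": 0}, {"grip": -1, "x": 0, "y": 0, "z": 0, "roll": 0}, {"grip": -1, "x": 0, "y": 0, "z": 0, "roll": 0}, {"grip": -1, "x": 0, "y": 0, "z": 0, "roll": 0}], "force": 35}}

```text
clock: 10.18
position: [671.6, -111.4, 120.4]
tcp_rot: [139.4, 1.3, 81.7]
wrist_force: [1.2, -1.5, -3.2]
gripper_width: 0.158
```

Call:
{"fn": "step_arm", "kwargs": {"targets": [{"grip": -1, "x": 0, "y": -0.4, "z": -0.35, "roll": 0}, {"grip": -1, "x": 0, "y": -0.4, "z": -0.35, "roll": 0}, {"grip": -1, "x": 0, "y": -0.4, "z": -0.35, "roll": 0}, {"grip": -1, "x": 0, "y": -0.4, "z": -0.35, "roll": 0}]}}

```text
clock: 10.52
position: [648.5, -108.2, 120.4]
tcp_rot: [139.4, 1.2, 81.7]
wrist_force: [2.5, -3.0, -4.8]
gripper_width: 0.159
```

Call:
{"fn": "step_arm", "kwargs": {"targets": [{"grip": -1, "x": 0, "y": -0.3, "z": -0.26, "roll": 0}, {"grip": -1, "x": 0, "y": -0.3, "z": -0.26, "roll": 0}, {"grip": -1, "x": 0, "y": -0.3, "z": -0.26, "roll": 0}]}}

```text
clock: 10.77
position: [639.8, -106.9, 122.8]
tcp_rot: [139.0, 1.2, 81.8]
wrist_force: [30.0, -4.3, -25.1]
gripper_width: 0.153
```

Call:
{"fn": "step_arm", "kwargs": {"targets": [{"grip": -1, "x": 0, "y": -0.4, "z": -0.35, "roll": 0}, {"grip": -1, "x": 0, "y": -0.4, "z": -0.35, "roll": 0}]}}

```text
clock: 10.93
position: [635.3, -106.3, 125.7]
tcp_rot: [138.4, 1.2, 81.9]
wrist_force: [29.5, -4.7, -23.1]
gripper_width: 0.15
```

Call:
{"fn": "step_arm", "kwargs": {"targets": [{"grip": 0, "x": 0, "y": 0, "z": 0, "roll": 0}, {"grip": 0, "x": 0, "y": 0, "z": 0, "roll": 0}, {"grip": 0, "x": 0, "y": 0, "z": 0, "roll": 0}, {"grip": 0, "x": 0, "y": 0, "z": -2.5, "roll": 0}, {"grip": 0, "x": 0, "y": 0, "z": -2.5, "roll": 0}, {"grip": 0, "x": 0, "y": 0, "z": -2.5, "roll": 0}, {"grip": 0, "x": 0, "y": 0, "z": -2.5, "roll": 0}]}}

```text
clock: 11.52
position: [568.4, -94.7, 201.0]
tcp_rot: [138.4, 1.4, 82.0]
wrist_force: [0.3, -0.5, 1.3]
gripper_width: 0.495
```

```bash
python3 - <<'E'
from h import *
import cv2
p=np.load('case.npy'); c=p[:3]
s=env.get_state(); M=toolM(s['tcp_rot']); print(s['position'],s['tcp_rot'],s['wrist_force'])
im=env.camera('wrist'); cv2.imwrite('pics/w4.png',cv2.resize(im,None,fx=1.5,fy=1.5))
for d in (0,5,10):print(d,(projw(w(c,[[70+d,-65,133],[55+d,0,105]]),s)*1.5).round())
a=env.camera('scene')[165:300,180:345];b=env.camera('side')[165:300,200:365]
for d in (0,5,25):print(d,proj('side',w(c,[[55+d,0,105],[70+d,-65,133]])).round(1))
cv2.imwrite('pics/m4.png',cv2.resize(np.hstack([a,b]),None,fx=2.4,fy=2.4,interpolation=cv2.INTER_CUBIC))
E
```

```text
[568.43905515 -94.66547635 201.01200901] [138.39083275   1.36579264  82.04829048] [ 0.25992666 -0.51508929  1.25692235]
0 [[385. 313.]
 [501. 259.]]
5 [[385. 316.]
 [499. 263.]]
10 [[385. 320.]
 [497. 268.]]
0 [[308.9 232.6]
 [323.6 247. ]]
5 [[311.  232.3]
 [325.9 246.7]]
25 [[319.5 231.1]
 [334.8 245.4]]
```

View pics/w4.png

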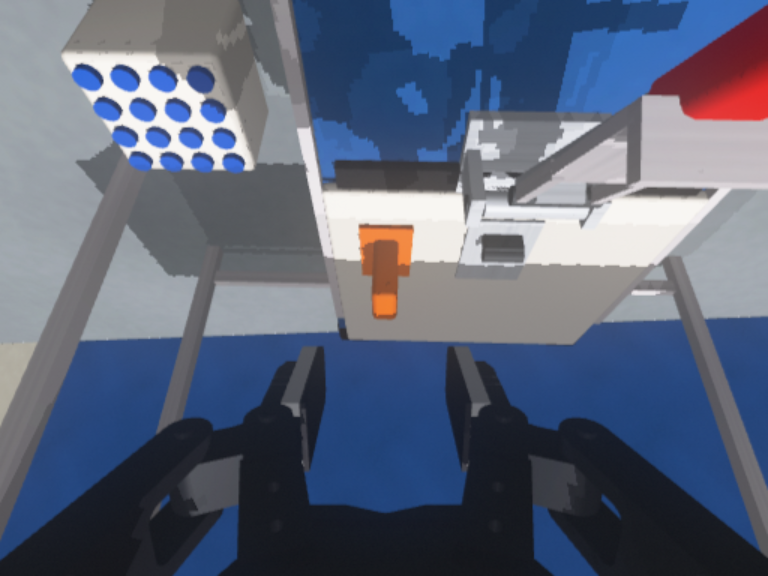

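```bash
python3 - <<'E'
from h import *
import cv2
p=np.load('case.npy'); c=p[:3]
Ri=np.array([[np.cos(c[2]),np.sin(c[2])],[-np.sin(c[2]),np.cos(c[2])]])
for t in ([513.55,-23.2,222.88],[471.65,-17.2,178.2]):
    xy=Ri@(np.array(t[:2])-c[:2]); x,z=xy[0],t[2]-115
    r=np.hypot(x,z); print('y',xy[1],'l',np.sqrt(r*r-64),'q',np.arctan2(z,-x)+np.arcsin(8/r))
# red centroid of grip in side/scene
for n,(y0,y1,x0,x1) in (('scene',(190,240,190,260)),('side',(185,245,215,300))):
    im=env.camera(n)[y0:y1,x0:x1].astype(int); m=(im[...,2]>120)&(im[...,1]<70)&(im[...,0]<70)
    k,l,st,ce=cv2.connectedComponentsWithStats(m.astype(np.uint8))
    print(n,[(st[i,4],(ce[i]+[x0,y0]).round(1)) for i in range(1,k) if st[i,4]>8])
    for q in (.45,.55,.65): print(q,proj(n,w(c,lever(q,122)))[0].round(1))
E
```

```text
y -1.0518163074552824 l 132.0934247497546 q 1.0135655192748825
y -1.1080486381739496 l 134.47994841515953 q 0.5477228522424956
scene []
0.45 [220.1 225.7]
0.55 [222. 223.]
0.65 [224.5 220.2]
side [(np.int32(28), array([231.8, 223.4]))]
0.45 [234.9 227.5]
0.55 [237.  223.9]
0.65 [239.7 220.4]
```

```bash
python3 - <<'E'
from h import *
M=toolM(env.get_state()['tcp_rot']);A=np.array([476,-15,262]); print(plan(A),(M.T@(np.array([472.5,-16.5,180])-A)/10).round(2))
E
```

```text
(array([  6.48,  -3.58, -11.61]), 4, array([ 1.62, -0.9 , -2.9 ])) [-0.   -5.7   5.91]
```

Call:
{"fn": "step_arm", "kwargs": {"targets": [{"grip": 0.2, "x": 1.6, "y": -0.9, "z": -2.9, "roll": 0}, {"grip": 0.2, "x": 1.6, "y": -0.9, "z": -2.9, "roll": 0}, {"grip": 0.2, "x": 1.6, "y": -0.9, "z": -2.9, "roll": 0}, {"grip": 0.2, "x": 1.6, "y": -0.9, "z": -2.9, "roll": 0}, {"grip": 0.2, "x": 0, "y": 0, "z": 0, "roll": 0}]}}

```text
clock: 12.18
position: [473.5, -15.1, 254.0]
tcp_rot: [139.3, 1.2, 81.8]
wrist_force: [0.3, 0.7, 0.0]
gripper_width: 0.595
```

```bash
python3 - <<'E'
from h import *
s=env.get_state(); print(s['position'],s['tcp_rot'],s['joint_positions']);print(plan([472.5,-16.5,180]))
E
```

```text
[473.52103638 -15.0532035  254.04148633] [139.30167608   1.23624186  81.8243358 ] [-12.83108268 -23.21780595 -49.59816158  22.95052838   2.09872153
  -4.33608477]
(array([ 0.  , -4.89,  5.56]), 3, array([ 0.  , -1.63,  1.85]))
```

Call:
{"fn": "step_arm", "kwargs": {"targets": [{"grip": 0.2, "x": 0, "y": -1.3, "z": 1.5, "roll": 0}, {"grip": 0.2, "x": 0, "y": -1.3, "z": 1.5, "roll": 0}, {"grip": 0.2, "x": 0, "y": -1.3, "z": 1.5, "roll": 0}, {"grip": 0.2, "x": 0, "y": -0.6, "z": 0.6, "roll": 0}, {"grip": 0.2, "x": 0, "y": 0, "z": 0, "roll": 0}]}}

```text
clock: 12.6
position: [474.7, -15.1, 183.2]
tcp_rot: [139.2, 1.3, 82.1]
wrist_force: [0.0, -0.1, 0.1]
gripper_width: 0.606
```

Call:
{"fn": "step_arm", "kwargs": {"targets": [{"grip": -1, "x": 0, "y": 0, "z": 0, "roll": 0}, {"grip": -1, "x": 0, "y": 0, "z": 0, "roll": 0}, {"grip": -1, "x": 0, "y": 0, "z": 0, "roll": 0}, {"grip": -1, "x": 0, "y": 0, "z": 0, "roll": 0}, {"grip": -1, "x": 0, "y": 0, "z": 0, "roll": 0}], "force": 20}}

```text
clock: 13.02
position: [473.8, -17.5, 180.6]
tcp_rot: [139.6, 1.5, 81.8]
wrist_force: [1.1, 1.4, -2.7]
gripper_width: 0.202
```

```bash
python3 - <<'E'
from h import *
c=np.load('case.npy')[:3]
s=env.get_state(); print(s['wrist_force'],s['gripper_width'])
print(arc(c,.55,1.42,12,132)); print(w(c,[lever(1.39,132),lever(1.39,126)]))
E
```

```text
[ 1.10455603  1.40996726 -2.68699215] 0.20248271083367356
[[-0.02  0.9  -0.32]
 [-0.02  0.92 -0.25]
 [-0.02  0.94 -0.19]
 [-0.02  0.95 -0.12]
 [-0.02  0.96 -0.05]
 [-0.02  0.96  0.02]
 [-0.01  0.95  0.09]
 [-0.01  0.95  0.16]
 [-0.01  0.93  0.23]
 [-0.01  0.91  0.29]
 [-0.01  0.89  0.36]
 [-0.01  0.86  0.42]]
[[558.2780237  -28.60287042 243.41000373]
 [559.34580314 -28.75722231 237.50779884]]
```

Call:
{"fn": "step_arm", "kwargs": {"targets": [{"grip": -1, "x": 0, "y": 0.95, "z": -0.35, "roll": 0}, {"grip": -1, "x": 0, "y": 0.95, "z": -0.25, "roll": 0}, {"grip": -1, "x": 0, "y": 0.95, "z": -0.2, "roll": 0}, {"grip": -1, "x": 0, "y": 1.0, "z": -0.1, "roll": 0}, {"grip": -1, "x": 0, "y": 1.0, "z": -0.05, "roll": 0}, {"grip": -1, "x": 0, "y": 1.0, "z": 0, "roll": 0}]}}

```text
clock: 13.52
position: [508.7, -22.4, 221.6]
tcp_rot: [140.5, 1.6, 81.6]
wrist_force: [-0.1, -2.1, -5.0]
gripper_width: 0.206
```

```bash
cat >> h.py <<'E'
def lq(t):
    c=np.load('case.npy')[:3]; a=c[2]
    x=np.cos(a)*(t[0]-c[0])+np.sin(a)*(t[1]-c[1]); z=t[2]-115; r=np.hypot(x,z)
    return 'l %.1f q %.3f'%(np.sqrt(r*r-64),np.arctan2(z,-x)+np.arcsin(8/r))
E
python3 - <<'E'
from h import *
c=np.load('case.npy')[:3]
s=env.get_state(); print(lq(s['position']),plan(w(c,lever(1.42,132))[0]))
E
```

```text
l 134.0 q 0.977 (array([0.05, 5.6 , 1.67]), 2, array([0.02, 2.8 , 0.83]))
```

Call:
{"fn": "step_arm", "kwargs": {"targets": [{"grip": -1, "x": 0, "y": 1.0, "z": 0.1, "roll": 0}, {"grip": -1, "x": 0, "y": 1.0, "z": 0.2, "roll": 0}, {"grip": -1, "x": 0, "y": 1.0, "z": 0.25, "roll": 0}, {"grip": -1, "x": 0, "y": 1.0, "z": 0.35, "roll": 0}, {"grip": -1, "x": 0, "y": 0.9, "z": 0.4, "roll": 0}, {"grip": -1, "x": 0, "y": 0.8, "z": 0.4, "roll": 0}]}}

```text
clock: 14.02
position: [564.7, -30.4, 246.6]
tcp_rot: [140.9, 1.6, 81.5]
wrist_force: [-24.4, 1.3, 6.1]
gripper_width: 0.209
```

```bash
python3 - <<'E'
from h import *
c=np.load('case.npy')[:3]
s=env.get_state(); print(lq(s['position']),plan(w(c,lever(1.42,132))[0]))
E
```

```text
l 133.7 q 1.443 (array([ 0.1 , -0.35,  0.  ]), 1, array([ 0.1 , -0.35,  0.  ]))
```

Call:
{"fn": "step_arm", "kwargs": {"targets": [{"grip": 0.2, "x": 0, "y": -0.2, "z": 0, "roll": 0}, {"grip": 0.2, "x": 0, "y": 0, "z": 0, "roll": 0}, {"grip": 0.2, "x": 0, "y": 0, "z": 0, "roll": 0}, {"grip": 0.2, "x": 0, "y": 0, "z": 0, "roll": 0}, {"grip": 0.2, "x": 0, "y": 0, "z": -2, "roll": 0}, {"grip": 0.2, "x": 0, "y": 0, "z": -2.5, "roll": 0}, {"grip": 0.2, "x": 0, "y": 0, "z": -2.5, "roll": 0}, {"grip": 0.2, "x": 3.5, "y": 0, "z": 0, "roll": 0}, {"grip": 0.2, "x": 3.5, "y": 0, "z": 0, "roll": 0}]}}

```text
clock: 14.77
position: [536.5, 40.2, 308.5]
tcp_rot: [139.8, 1.6, 80.7]
wrist_force: [0.9, -0.0, 0.7]
gripper_width: 0.604
```

```bash
python3 - <<'E'
from h import *
import cv2
c=np.load('case.npy')[:3]
s=env.get_state(); M=toolM(s['tcp_rot']); print(s['position'],s['tcp_rot'])
print('1',plan(w(c,[-55,70,180])[0]))
a=c[2];print('fwd1cm',M.T@[np.cos(a),np.sin(a),0])
a=env.camera('scene')[165:300,180:345];b=env.camera('side')[165:300,200:365]
cv2.imwrite('pics/m5.png',cv2.resize(np.hstack([a,b]),None,fx=2.4,fy=2.4,interpolation=cv2.INTER_CUBIC))
for n in('scene','side'):
  for q in (1.3,1.39): print(n,proj(n,w(c,[lever(q,138),claw(q,-.05,62,52)])).round(1).tolist())
E
```

```text
[536.4837313   40.23846922 308.48727795] [139.83217473   1.59921705  80.67454775]
1 (array([ 0.87, -7.67, 10.31]), 4, array([ 0.22, -1.92,  2.58]))
fwd1cm [0.01919151 0.76436313 0.64450034]
scene [[250.0, 198.8], [249.3, 184.1]]
scene [[255.6, 196.1], [252.7, 182.6]]
side [[266.1, 197.0], [270.0, 193.0]]
side [[271.8, 195.1], [273.4, 191.9]]
```

View pics/m5.png

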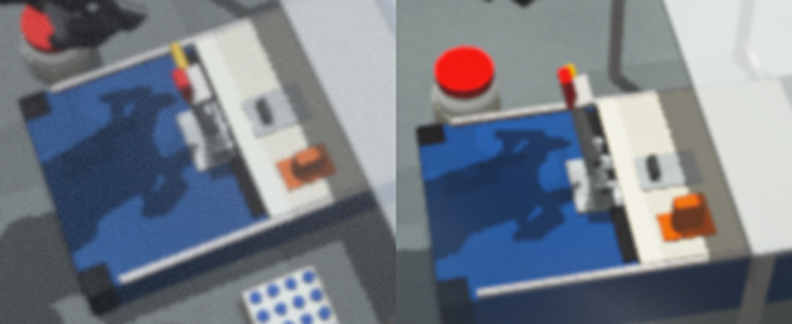

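Call:
{"fn": "step_arm", "kwargs": {"targets": [{"grip": 0.2, "x": 0.2, "y": -2.0, "z": 2.5, "roll": 0}, {"grip": 0.2, "x": 0.2, "y": -2.0, "z": 2.5, "roll": 0}, {"grip": 0.2, "x": 0.2, "y": -2.0, "z": 2.5, "roll": 0}, {"grip": 0.2, "x": 0.2, "y": -1.7, "z": 2.5, "roll": 0}, {"grip": 0.2, "x": 0, "y": 0, "z": 0, "roll": 0}]}}

```text
clock: 15.28
position: [548.9, 51.2, 186.9]
tcp_rot: [138.9, 1.5, 81.7]
wrist_force: [-1.9, -0.7, -0.6]
gripper_width: 0.596
```

```bash
python3 - <<'E'
from h import *
c=np.load('case.npy')[:3]
s=env.get_state(); print(s['position'],s['wrist_force'],plan(w(c,[-45,70,181])[0]),plan(w(c,[20,70,183])[0]))
E
```

```text
[548.93770706  51.15422729 186.94248894] [-1.8675732  -0.68257141 -0.61409767] (array([-0.74,  0.14,  0.94]), 1, array([-0.74,  0.14,  0.94])) (array([-0.74,  5.17,  5.06]), 3, array([-0.25,  1.72,  1.69]))
```

Call:
{"fn": "step_arm", "kwargs": {"targets": [{"grip": 0.2, "x": -0.7, "y": 0, "z": 0.3, "roll": 0}, {"grip": 0.2, "x": 0, "y": 0.8, "z": 0.7, "roll": 0}, {"grip": 0.2, "x": 0, "y": 0.8, "z": 0.7, "roll": 0}, {"grip": 0.2, "x": 0, "y": 0.8, "z": 0.7, "roll": 0}, {"grip": 0.2, "x": 0, "y": 0.8, "z": 0.7, "roll": 0}, {"grip": 0.2, "x": 0, "y": 0.8, "z": 0.7, "roll": 0}, {"grip": 0.2, "x": 0, "y": 0.8, "z": 0.7, "roll": 0}, {"grip": 0.2, "x": 0, "y": 0.8, "z": 0.7, "roll": 0}]}}

```text
clock: 15.95
position: [620.3, 38.7, 178.2]
tcp_rot: [140.3, 0.8, 82.5]
wrist_force: [-10.4, -0.2, -8.9]
gripper_width: 0.601
```

```bash
cat >> h.py <<'E'
def yel(n):
    import cv2
    im=env.camera(n).astype(int); m=(im[...,2]>130)&(im[...,1]>100)&(im[...,0]<80)&(abs(im[...,2]-im[...,1])<80)
    k,l,st,ce=cv2.connectedComponentsWithStats(m.astype(np.uint8))
    return [(int(st[i,4]),ce[i].round(1).tolist()) for i in range(1,k) if st[i,4]>5]
E
python3 - <<'E'
from h import *
c=np.load('case.npy')[:3]
s=env.get_state(); print(s['position'],s['wrist_force'],plan(w(c,[20,70,183])[0]))
for n in('scene','side','wrist'):
  print(n,yel(n))
  for k in (-.05,.3,.8,1.75): 
    P=w(c,claw(1.39,k,62,34)); print(k,(projw(P,s) if n=='wrist' else proj(n,P)).round(1).tolist())
E
```

```text
[620.34366528  38.67153259 178.23799512] [-10.42495901  -0.19686486  -8.90887122] (array([-0.55,  0.28, -0.38]), 1, array([-0.55,  0.28, -0.38]))
scene [(15, [308.3, 230.2]), (6, [300.3, 234.5])]
-0.05 [[255.8, 189.7]]
0.3 [[265.3, 186.1]]
0.8 [[277.5, 184.1]]
1.75 [[286.9, 190.1]]
side [(12, [98.1, 8.3]), (53, [298.6, 199.6])]
-0.05 [[274.9, 197.9]]
0.3 [[284.7, 196.2]]
0.8 [[297.3, 197.9]]
1.75 [[307.4, 211.2]]
wrist [(253, [139.2, 280.7]), (57, [205.9, 284.8])]
-0.05 [[133.7, 284.2]]
0.3 [[151.2, 301.3]]
0.8 [[172.1, 290.0]]
1.75 [[193.6, 221.1]]
```

Call:
{"fn": "step_arm", "kwargs": {"targets": [{"grip": 0.2, "x": 0.5, "y": -1.5, "z": -1.3, "roll": 0}, {"grip": 0.2, "x": 0.5, "y": -1.5, "z": -1.3, "roll": 0}, {"grip": 0.2, "x": 0, "y": -1.5, "z": -1.3, "roll": 0}, {"grip": 0.2, "x": 0, "y": -1, "z": -2.5, "roll": 0}, {"grip": 0.2, "x": 0, "y": 0, "z": -3, "roll": 0}, {"grip": 0.2, "x": 0, "y": 0, "z": -3, "roll": 0}, {"grip": 0.2, "x": 0, "y": 0, "z": 0, "roll": 0}, {"grip": 0.2, "x": 0, "y": 0, "z": 0, "roll": 0}]}}

```text
clock: 16.77
position: [509.9, 65.8, 249.4]
tcp_rot: [139.6, 0.7, 82.5]
wrist_force: [0.2, 0.5, -0.6]
gripper_width: 0.597
```

```bash
python3 - <<'E'
from h import *
import cv2
c=np.load('case.npy')[:3]
s=env.get_state(); print(s['position'],s['wrist_force'])
for n in('scene','side','wrist'):
  print(n,yel(n))
  for k in (.8,1.5,1.75,1.95): 
    P=w(c,claw(1.39,k,62,34)); print(k,(projw(P,s) if n=='wrist' else proj(n,P)).round(1).tolist())
im=env.camera('wrist');b=env.camera('side')[180:290,250:350]
cv2.imwrite('pics/w6.png',np.hstack([im[:,:],cv2.resize(b,(284,312),interpolation=cv2.INTER_CUBIC)[:,:] if 0 else cv2.resize(b,(288,384),interpolation=cv2.INTER_CUBIC)]))
E
```

```text
[509.93283212  65.8296035  249.43395348] [ 0.22572044  0.52845153 -0.61428549]
scene [(16, [308.2, 230.4]), (14, [301.4, 237.1])]
0.8 [[277.5, 184.1]]
1.5 [[286.6, 187.5]]
1.75 [[286.9, 190.1]]
1.95 [[286.0, 192.6]]
side [(12, [97.9, 8.1]), (33, [302.3, 219.8])]
0.8 [[297.3, 197.9]]
1.5 [[306.9, 206.9]]
1.75 [[307.4, 211.2]]
1.95 [[306.5, 214.8]]
wrist [(254, [208.4, 180.4])]
0.8 [[199.7, 239.6]]
1.5 [[206.6, 217.1]]
1.75 [[208.2, 205.3]]
1.95 [[209.1, 195.2]]
```

View pics/w6.png

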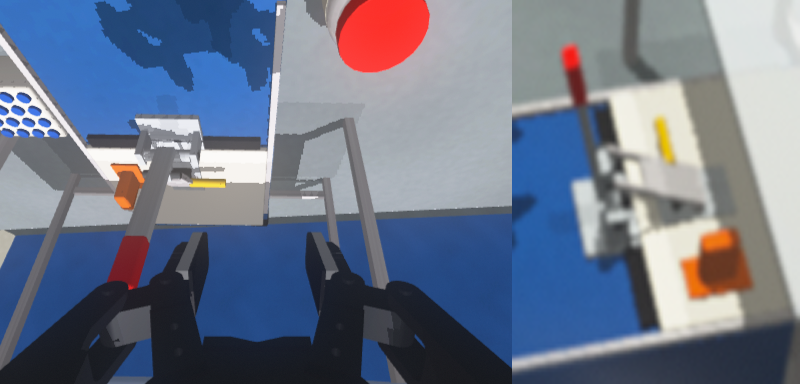

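Call:
{"fn": "step_arm", "kwargs": {"targets": [{"grip": 0.2, "x": -0.5, "y": -3.0, "z": -2.5, "roll": 0}, {"grip": 0.2, "x": -0.5, "y": -3.0, "z": -2.5, "roll": 0}, {"grip": 0.2, "x": -0.5, "y": -3.0, "z": -2.5, "roll": 0}, {"grip": 0.2, "x": -0.5, "y": -3.0, "z": -2.0, "roll": 0}, {"grip": 0.2, "x": -0.5, "y": -3.0, "z": -2.0, "roll": 0}]}}

```text
clock: 17.43
position: [318.7, 63.8, 230.3]
tcp_rot: [141.0, 0.9, 82.2]
wrist_force: [0.0, -0.9, 0.6]
gripper_width: 0.594
```

```bash
python3 - <<'E'
from h import *
s=env.get_state(); print(s['position'],s['tcp_rot'],s['joint_positions'])
E
```

```text
[318.65578747  63.81256975 230.31818807] [141.0001326    0.91090186  82.20565685] [  4.66345697 -42.29775866 -57.48120299  36.60022162  -8.50065837
   9.18549185]
```

Call:
{"fn": "step_arm", "kwargs": {"targets": [{"grip": 0.2, "x": -1, "y": 2.2, "z": 1.9, "roll": 0}, {"grip": 0.2, "x": -1, "y": 2.2, "z": 1.9, "roll": 0}, {"grip": 0.2, "x": -1, "y": 2.2, "z": 1.9, "roll": 0}, {"grip": 0.2, "x": -1, "y": -2.2, "z": 2.5, "roll": 0}, {"grip": 0.2, "x": -1, "y": -2.2, "z": 2.5, "roll": 0}, {"grip": 0.2, "x": 0, "y": -2.2, "z": 2.5, "roll": 0}, {"grip": 0.2, "x": 0, "y": -2.2, "z": 2.5, "roll": 0}]}}

```text
clock: 18.02
position: [426.0, 4.6, 174.3]
tcp_rot: [143.2, 1.0, 82.8]
wrist_force: [0.7, 0.2, 0.6]
gripper_width: 0.603
```

```bash
python3 - <<'E'
from h import *
s=env.get_state(); print(s['position'],s['tcp_rot'],s['joint_positions'])
E
```

```text
[426.00950663   4.64339195 174.27740778] [143.23602166   1.01888311  82.79522163] [-11.33221558 -23.07034618 -58.81768885  17.50853302   1.65437245
  -3.91655214]
```

Call:
{"fn": "step_arm", "kwargs": {"targets": [{"grip": 0.2, "x": 0, "y": -3.5, "z": 2.0, "roll": 0}, {"grip": 0.2, "x": 0, "y": -3.5, "z": 2.0, "roll": 0}, {"grip": 0.2, "x": 0, "y": -3.5, "z": 2.0, "roll": 0}, {"grip": 0.2, "x": 0, "y": -3.5, "z": 2.0, "roll": 0}]}}

```text
clock: 18.35
position: [421.4, 18.2, 112.4]
tcp_rot: [150.7, 1.6, 82.1]
wrist_force: [-0.4, 0.2, 0.4]
gripper_width: 0.601
```

```bash
python3 - <<'E'
from h import *
s=env.get_state(); print(s['position'],s['tcp_rot'],s['joint_positions'])
E
```

```text
[421.3875575   18.17429149 112.35593208] [150.74188643   1.61181813  82.09885081] [ -7.28736879 -13.30144048 -58.82678624  15.22141838  -1.70615558
  -0.25226303]
```

```bash
python3 - <<'E'
from h import *
c=np.load('case.npy')[:3]
s=env.get_state(); M=toolM(s['tcp_rot']); T=w(c,lever(1.39,127))[0]; pre=T-85*M[:,2]
up=s['position']+[10,0,120]
print(M.round(2),T,pre,'up',plan(up),(M.T@(pre-up)/10).round(2))
E
```

```text
[[ 0.14  0.87  0.48]
 [ 0.99 -0.11 -0.09]
 [-0.03  0.49 -0.87]] [559.1678399  -28.731497   238.49149966] [518.3056464  -20.95471764 312.61843704] up (array([-0.2 ,  6.73, -9.98]), 4, array([-0.05,  1.68, -2.5 ])) [-2.91 11.86 -2.46]
```

Call:
{"fn": "step_arm", "kwargs": {"targets": [{"grip": 0.2, "x": 0, "y": 1.7, "z": -2.5, "roll": 0}, {"grip": 0.2, "x": 0, "y": 1.7, "z": -2.5, "roll": 0}, {"grip": 0.2, "x": 0, "y": 1.7, "z": -2.5, "roll": 0}, {"grip": 0.2, "x": 0, "y": 1.7, "z": -2.5, "roll": 0}, {"grip": 0.2, "x": -0.7, "y": 2.9, "z": -0.7, "roll": 0}, {"grip": 0.2, "x": -0.7, "y": 2.9, "z": -0.7, "roll": 0}, {"grip": 0.2, "x": -0.7, "y": 2.9, "z": -0.6, "roll": 0}, {"grip": 0.2, "x": -0.7, "y": 2.9, "z": -0.5, "roll": 0}, {"grip": 0.2, "x": 0, "y": 0, "z": 0, "roll": 0}]}}

```text
clock: 19.1
position: [518.9, -19.4, 294.4]
tcp_rot: [153.3, 1.7, 82.2]
wrist_force: [0.8, -0.8, 1.8]
gripper_width: 0.604
```

```bash
python3 - <<'E'
from h import *
c=np.load('case.npy')[:3]
s=env.get_state(); print(s['position'],s['tcp_rot']); print(plan(w(c,lever(1.39,127))[0]))
E
```

```text
[518.92745986 -19.39840658 294.41645299] [153.31253358   1.66734953  82.19002916]
(array([-0.21,  1.16,  6.85]), 2, array([-0.11,  0.58,  3.43]))
```

Call:
{"fn": "step_arm", "kwargs": {"targets": [{"grip": 0.2, "x": -0.2, "y": 1.1, "z": 1.0, "roll": 0}, {"grip": 0.2, "x": 0, "y": 0, "z": 2.0, "roll": 0}, {"grip": 0.2, "x": 0, "y": 0, "z": 2.0, "roll": 0}, {"grip": 0.2, "x": 0, "y": 0, "z": 1.5, "roll": 0}, {"grip": 0.2, "x": 0, "y": 0, "z": 0, "roll": 0}]}}

```text
clock: 19.52
position: [560.9, -30.8, 234.4]
tcp_rot: [153.7, 1.6, 82.0]
wrist_force: [0.9, 0.4, -0.5]
gripper_width: 0.6
```

Call:
{"fn": "step_arm", "kwargs": {"targets": [{"grip": -1, "x": 0, "y": 0, "z": 0, "roll": 0}, {"grip": -1, "x": 0, "y": 0, "z": 0, "roll": 0}, {"grip": -1, "x": 0, "y": 0, "z": 0, "roll": 0}, {"grip": -1, "x": 0, "y": 0, "z": 0, "roll": 0}, {"grip": -1, "x": 0, "y": 0, "z": 0, "roll": 0}], "force": 40}}

```text
clock: 19.93
position: [558.6, -29.8, 231.0]
tcp_rot: [154.1, 1.4, 82.0]
wrist_force: [4.2, -2.4, -6.4]
gripper_width: 0.208
```

```bash
python3 - <<'E'
from h import *
c=np.load('case.npy')[:3]
s=env.get_state(); print(lq(s['position'])); print(s['tcp_rot'],s['gripper_width'])
print(arc(c,1.40,.0,16,130))
E
```

```text
l 119.8 q 1.375
[154.14342986   1.44660303  82.00803796] 0.20831611636620556
[[ 0.01 -1.12 -0.2 ]
 [ 0.01 -1.13 -0.1 ]
 [ 0.02 -1.14 -0.  ]
 [ 0.02 -1.13  0.1 ]
 [ 0.02 -1.12  0.2 ]
 [ 0.02 -1.1   0.3 ]
 [ 0.02 -1.07  0.39]
 [ 0.03 -1.03  0.48]
 [ 0.03 -0.99  0.57]
 [ 0.03 -0.93  0.65]
 [ 0.03 -0.87  0.73]
 [ 0.03 -0.8   0.81]
 [ 0.03 -0.73  0.87]
 [ 0.03 -0.65  0.93]
 [ 0.03 -0.57  0.99]
 [ 0.03 -0.48  1.03]]
```

Call:
{"fn": "step_arm", "kwargs": {"targets": [{"grip": -1, "x": 0, "y": -1.1, "z": -0.2, "roll": 0}, {"grip": -1, "x": 0, "y": -1.1, "z": -0.1, "roll": 0}, {"grip": -1, "x": 0, "y": -1.1, "z": 0, "roll": 0}, {"grip": -1, "x": 0, "y": -1.1, "z": 0.1, "roll": 0}, {"grip": -1, "x": 0, "y": -1.1, "z": 0.2, "roll": 0}]}}

```text
clock: 20.35
position: [517.1, -23.9, 213.2]
tcp_rot: [153.0, 1.2, 82.0]
wrist_force: [5.5, -1.8, -1.5]
gripper_width: 0.208
```

```bash
python3 - <<'E'
from h import *
c=np.load('case.npy')[:3]
s=env.get_state(); print(lq(s['position']),s['tcp_rot'])
for q in (.9,.6,.3,0): print(q,plan(w(c,lever(q,120))[0]))
for n in('scene','side'):
  print(n,yel(n))
E
```

```text
l 122.2 q 0.997 [152.98473953   1.2262918   82.03950448]
0.9 (array([ 0.15, -1.11,  0.46]), 1, array([ 0.15, -1.11,  0.46]))
0.6 (array([ 0.22, -4.4 ,  1.92]), 2, array([ 0.11, -2.2 ,  0.96]))
0.3 (array([ 0.29, -7.11,  4.27]), 3, array([ 0.1 , -2.37,  1.42]))
0 (array([ 0.37, -9.01,  7.33]), 4, array([ 0.09, -2.25,  1.83]))
scene [(14, [308.6, 230.2]), (10, [301.2, 237.1])]
side [(10, [98.3, 8.1]), (33, [299.7, 219.7])]
```

Call:
{"fn": "step_arm", "kwargs": {"targets": [{"grip": -1, "x": 0, "y": -1.1, "z": 0.3, "roll": 0}, {"grip": -1, "x": 0, "y": -1.1, "z": 0.4, "roll": 0}, {"grip": -1, "x": 0, "y": -1.1, "z": 0.5, "roll": 0}, {"grip": -1, "x": 0, "y": -1.0, "z": 0.6, "roll": 0}, {"grip": -1, "x": 0, "y": -1.0, "z": 0.7, "roll": 0}]}}

```text
clock: 20.87
position: [490.0, -20.0, 183.0]
tcp_rot: [151.3, 1.2, 82.2]
wrist_force: [-17.6, 1.5, 19.1]
gripper_width: 0.205
```

```bash
python3 - <<'E'
from h import *
c=np.load('case.npy')[:3]
s=env.get_state(); print(lq(s['position']),s['tcp_rot'],s['joint_positions'][2])
for q in (.3,0): print(q,plan(w(c,lever(q,122))[0]))
print(yel('side'))
E
```

```text
l 121.0 q 0.662 [151.29655339   1.23681733  82.24099884] -44.63860103151399
0.3 (array([ 0.23, -3.52,  2.58]), 2, array([ 0.11, -1.76,  1.29]))
0 (array([ 0.31, -5.54,  5.63]), 3, array([ 0.1 , -1.85,  1.88]))
[(11, [97.8, 8.2]), (33, [297.8, 220.1])]
```

Call:
{"fn": "step_arm", "kwargs": {"targets": [{"grip": -1, "x": 0, "y": -1.1, "z": 0.9, "roll": 0}, {"grip": -1, "x": 0, "y": -1.1, "z": 1.0, "roll": 0}, {"grip": -1, "x": 0, "y": -1.0, "z": 1.1, "roll": 0}, {"grip": -1, "x": 0, "y": -0.9, "z": 1.1, "roll": 0}], "force": 60}}

```text
clock: 21.25
position: [471.3, -17.4, 132.1]
tcp_rot: [151.0, 1.3, 82.4]
wrist_force: [-3.4, 2.8, 6.1]
gripper_width: 0.205
```

```bash
python3 - <<'E'
from h import *
c=np.load('case.npy')[:3]
s=env.get_state(); print(lq(s['position']),s['tcp_rot'],s['joint_positions'][2],s['gripper_width'])
for q in (.15,0): print(q,plan(w(c,lever(q,122))[0]))
print(yel('side'))
E
```

```text
l 120.3 q 0.209 [150.95337495   1.28885911  82.4049864 ] -52.14820910528222 0.20519906225312937
0.15 (array([ 0.15, -0.55,  0.47]), 1, array([ 0.15, -0.55,  0.47]))
0 (array([ 0.2 , -1.45,  2.06]), 1, array([ 0.2 , -1.45,  2.06]))
[(11, [97.8, 8.2]), (33, [296.2, 220.9])]
```

Call:
{"fn": "step_arm", "kwargs": {"targets": [{"grip": -1, "x": 0, "y": -0.5, "z": 0.8, "roll": 0}, {"grip": -1, "x": 0, "y": -0.5, "z": 0.8, "roll": 0}, {"grip": -1, "x": 0, "y": -0.3, "z": 0.6, "roll": 0}]}}

```text
clock: 21.55
position: [469.6, -17.2, 106.5]
tcp_rot: [150.9, 1.3, 82.4]
wrist_force: [-4.2, 1.5, 5.1]
gripper_width: 0.201
```

```bash
python3 - <<'E'
from h import *
s=env.get_state(); print(lq(s['position']),s['tcp_rot'],s['wrist_force'],s['joint_positions'][2])
E
```

```text
l 121.0 q -0.004 [150.92501157   1.26950448  82.4206075 ] [-4.21362273  1.5236274   5.06810456] -54.88579180006359
```

Call:
{"fn": "step_arm", "kwargs": {"targets": [{"grip": -1, "x": 0, "y": -0.15, "z": 0.25, "roll": 0}, {"grip": 0.1, "x": 0, "y": 0, "z": 0, "roll": 0}, {"grip": 0.1, "x": 0, "y": 0, "z": 0, "roll": 0}, {"grip": 0.1, "x": 0, "y": 0, "z": 0, "roll": 0}, {"grip": 0.1, "x": 0, "y": 0, "z": 0, "roll": 0}, {"grip": 0.1, "x": 0, "y": 1.0, "z": -1.7, "roll": 0}, {"grip": 0.1, "x": 0, "y": 1.0, "z": -1.7, "roll": 0}, {"grip": 0.1, "x": 0, "y": 1.0, "z": -1.7, "roll": 0}, {"grip": -1, "x": 0, "y": 0, "z": 0, "roll": 0}, {"grip": -1, "x": 0, "y": 0, "z": 0, "roll": 0}], "force": 40}}

```text
clock: 22.38
position: [471.1, -16.9, 165.9]
tcp_rot: [151.1, 1.4, 82.4]
wrist_force: [-0.0, 0.2, -0.9]
gripper_width: 0.274
```

```bash
python3 - <<'E'
from h import *
import cv2
c=np.load('case.npy')[:3]
s=env.get_state(); print(s['position'],s['gripper_width'],s['wrist_force']); print(plan(w(c,[-124,0,127])[0]))
im=env.camera('wrist'); b=env.camera('side')[180:290,200:350]
cv2.imwrite('pics/w7.png',np.vstack([cv2.resize(im,(400,300)),cv2.resize(b,(400,293),interpolation=cv2.INTER_CUBIC)]))
E
```

```text
[471.07539583 -16.93096664 165.92636106] 0.27439742894978736 [-0.02684703  0.18328491 -0.89524175]
(array([ 0.2 , -2.26,  3.19]), 2, array([ 0.1 , -1.13,  1.6 ]))
```

View pics/w7.png

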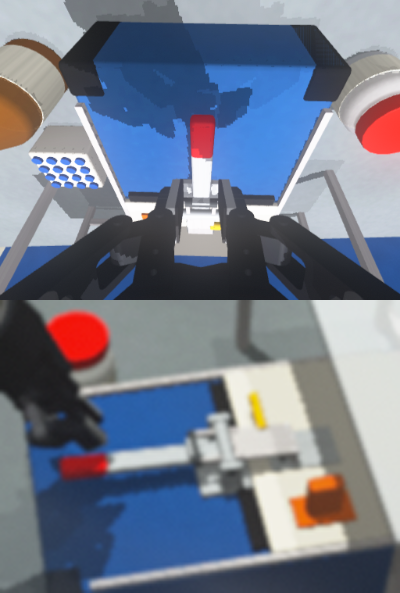

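Call:
{"fn": "step_arm", "kwargs": {"targets": [{"grip": -1, "x": 0, "y": -0.8, "z": 1.0, "roll": 0}, {"grip": -1, "x": 0, "y": -0.8, "z": 1.0, "roll": 0}, {"grip": -1, "x": 0, "y": -0.6, "z": 0.9, "roll": 0}, {"grip": -1, "x": 0, "y": -0.3, "z": 0.5, "roll": 0}]}}

```text
clock: 22.82
position: [467.9, -17.6, 125.8]
tcp_rot: [150.7, 1.5, 82.4]
wrist_force: [-85.6, 15.8, 130.5]
gripper_width: 0.001
```

Call:
{"fn": "step_arm", "kwargs": {"targets": [{"grip": -1, "x": 0, "y": -0.3, "z": 0.5, "roll": 0}, {"grip": -1, "x": 0, "y": -0.3, "z": 0.5, "roll": 0}]}}

```text
clock: 22.98
position: [479.6, -19.7, 128.0]
tcp_rot: [148.8, 1.6, 82.5]
wrist_force: [-17.9, 4.2, 32.5]
gripper_width: 0.002
```

That press overshot: the wrist read about 157 N, above the 120 N limit. I'm backing off and checking the state.

Call:
{"fn": "step_arm", "kwargs": {"targets": [{"grip": -1, "x": 0, "y": 0.5, "z": -0.9, "roll": 0}, {"grip": -1, "x": 0, "y": 1.0, "z": -1.8, "roll": 0}, {"grip": -1, "x": 0, "y": 1.0, "z": -2.0, "roll": 0}, {"grip": -1, "x": 0, "y": 0, "z": -3.0, "roll": 0}, {"grip": -1, "x": 0, "y": -1, "z": -3.0, "roll": 0}, {"grip": -1, "x": 0, "y": -1, "z": -3.0, "roll": 0}, {"grip": -1, "x": 0, "y": 0, "z": 0, "roll": 0}]}}

```text
clock: 23.57
position: [410.0, -7.0, 247.6]
tcp_rot: [149.2, 1.6, 82.5]
wrist_force: [0.1, -1.1, -0.0]
gripper_width: -0.004
```

```bash
python3 - <<'E'
from h import *
import cv2
c=np.load('case.npy')[:3]
s=env.get_state(); print(s['clock'],s['position'],s['wrist_force'])
im=env.camera('wrist'); a=env.camera('scene')[150:325,165:345]; b=env.camera('side')[160:335,195:375]
cv2.imwrite('pics/w8.png',np.vstack([cv2.resize(np.hstack([a,b]),(792,385),interpolation=cv2.INTER_CUBIC),np.hstack([cv2.resize(im[60:275],(501,210)),np.zeros((210,291,3),np.uint8)])]))
print(yel('side'),proj('side',w(c,[lever(0,140),lever(.1,140)])).round(1).tolist())
E
```

```text
23.5667 [410.04771484  -6.98248564 247.56460976] [ 0.09992394 -1.12069086 -0.01003962]
[(11, [97.8, 8.2]), (33, [296.1, 221.6])] [[224.2, 244.1], [223.8, 240.3]]
```

View pics/w8.png

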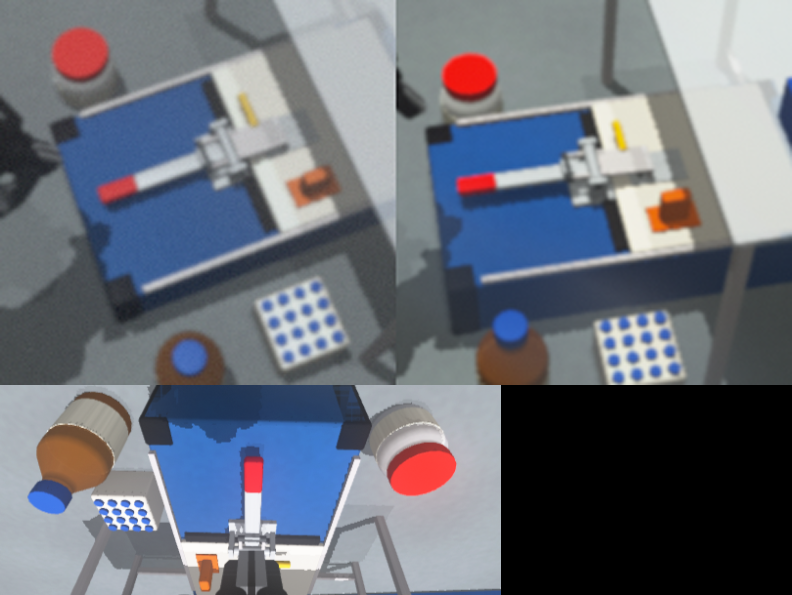

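The lever lies flat: its tip in the side view is at about (223, 244), against (224, 244) predicted for a closed lever. The claw sits over the keeper, the lid is shut and the bystanders have not moved.

```bash
python3 -c "
from cell import env
print(env.finish_job())"
```

```text
the job is handed in; nothing more can be done
None
```

The case is latched and the job is handed in, but I broke the 120 N wrist-force limit once, so the attempt may be judged failed on that rule.

- **What I did:** I pinched the lever and laid it back to about 0.55 rad. I then pulled the lid shut by its handle, swung the lever up to its front stop, pushed the claw over with the thumb bar and drew the lever down to level. The arm then moved clear, at 23.6 s.
- **Checks that passed:**
  - The lid's near edge meets the case, and the handle sits where the shut position predicts, about 7 enlarged pixels to the shut side.
  - The lever resisted with about 26 N at mid-swing, and that fell away near level, as expected when a hooked claw goes over centre. I inferred the hook from this and from the claw's angle; I did not see the lip itself.
  - In the side view the lever tip is at about (223, 244), against (224, 244) predicted for closed.
  - The bottle, jar and tip box look untouched in the last pictures, though I did not measure them again.
- **Check that failed:** After the lever was already flat, I pressed down on it once more to confirm. That press overshot to [-86, 16, 130] N at the wrist, about 157 N in total. The last pictures show no harm from it.
- **Lever angle:** It was laid back to about 0.55 rad, not the suggested 0.4, because joint 3 reached its range limit.

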